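# Steady the top-heavy bucket balance at its index and lay it back on its rest

## Task

Use only the upright setting lever of the bucket balance to lift the beam off its rest, bring the pointer to the black index tab and keep it steady there, on the tab, for at least 8 seconds while the beam tries to tip away. Then let the beam down gently, without a slam, onto the rest it started from (left bucket down), and let go of the lever. Do not touch the beam, pointer or buckets, do not shift the index, and leave the cup, the lid and the tip box beside the balance where they are.

Things in the scene. Friction and masses are not known exactly. Their poses are not given: they have to be found in the camera images.
- stand: Stand of a two-arm bucket balance, fixed to the bench: white base 200 x 400 x 18 mm (x, y, z), 50 mm wide front column 133 mm high, 130 mm wide white dial on the rear column (top 253 mm high, x 31 to 37 mm). Origin: on the bench under the pivot. Its x points away from the robot, y to the left, z up; turned about z by up to 0.3 rad.
- pivot (a point): Centre of the beam's pivot, on the level axle along the stand's x axis, 105 mm above the bench. Beam, pointer, lever and index all turn about this axle.
- rocker (a joint): Tilt of the beam with buckets and pointer, rad. 0 = level, pointer upright; positive = pointer leans to the stand's +y (left) and the left bucket goes down. It lies on a rest at +0.26 (start); the other rest is at -0.26. It is top-heavy and falls away from balance, even with the lever held still (error doubles in roughly 0.5 to 2 s): correct all the time.
- lever (a joint): Twist of the coupling spring = angle of the setting lever relative to the beam, rad, sign as rocker; 0 = slack, in line with the pointer; range +-1. Lever angle in the stand = rocker + lever. The spring pulls the beam after the lever with about 0.28 N m per rad of twist (damping 0.012 N m s/rad). Let go, the lever springs back to a twist near 0 (0.05 with the beam on its rest).
- lever_grip (a point): Centre of the black grip bar on top of the steel setting lever: 22 mm in diameter, 42 mm long, along the stand's x, on the robot's side (x = -104 mm), 110 mm from the axle. Grip it from above, fingers closing along the stand's y. At lever angle a its centre is at y = 110 sin a, z = 105 + 110 cos a mm. The 14 mm wide shank below it is at x = -93 to -83 mm.
- pointer_tip (a point): Upper tip of the dark upright pointer fixed to the beam, 150 mm above the axle at local x = +46 mm, on the side of the dial away from the robot. At beam tilt q it is at local y = 150 sin q mm.
- index_tip (a point): The mark for the pointer: lower point of the small black tab (10 mm wide, 26 mm tall) above the dial, on the pointer tip's own circle (150 mm from the axle, x = +46 mm). The pointer is on the tab when the two tips are within about 10 mm.
- index (a joint): Angle of the index tab about the axle, rad, same zero and sign as rocker; stiff, set before the start between -0.12 and +0.10. The rocker reading to keep is equal to this value.
- beam_mid (a point): The moving beam, not to be touched: aluminium bar 370 mm long along y, with pointer and both buckets; this point is on the pivot. Loaded inertia about the pivot about 0.028 kg m2; gravity tips it with about 0.34 N m per rad of tilt (8 percent uncertain); damping 0.03 N m s/rad; hardly any friction; the buckets' difference adds a steady torque of -0.05 to +0.12 N m (positive = left down).
- bucket_l: Grey bucket 74 x 60 x 50 mm with four yellow-capped tubes (tops 94 mm above the bar's centre line), fixed on the beam 150 mm to the left (+y) of the pivot. Nominal mass 0.52 kg, about 4 percent more than the other one, uncertain by about 7 percent. Not to be touched.
- bucket_r: The same bucket 150 mm to the right (-y) of the pivot, nominal 0.50 kg, uncertain by about 4 percent. Not to be touched.
- beaker: Loose clear cup, 64 mm in diameter, 60 mm high, left of the balance; leave alone. Origin under its centre.
- tip_box: Loose blue tip box 110 x 75 x 50 mm, right of the balance; leave alone. Origin under its centre.
- jar_lid: Loose white lid, 60 mm in diameter, 12 mm high, left of the balance; leave alone. Origin under its centre.

How it is judged:
On the way, in this order (a step that is already met when the one before it is completed fails the run):
1. the pointer is kept on the index tab (tips within 12 mm) for 6.5 s (distance between pointer_tip and index_tip below 0.012 m), for 6.5 s.
2. the beam lies on its left rest again (value of joint rocker above 0.245 rad and velocity of joint rocker between -0.05 and 0.05 rad/s), for 0.3 s.
At the end, for the whole second after the job is handed in: Beam at rest on its left rest (rocker above 0.245 rad, slower than 0.05 rad/s), lever let go and slack (twist within 0.15 rad), index not moved by more than 6 mm (value of joint rocker above 0.245 rad and angular speed of bucket_l below 0.05 rad/s and value of joint lever between -0.15 and 0.15 rad and distance of index_tip from where it was at the start of the episode below 0.006 m); the robot touches nothing.
It fails at once if the beam slams or swings faster than 0.6 rad/s (velocity of joint rocker above 0.6 rad/s or velocity of joint rocker below -0.6 rad/s).
It fails at once if the robot touches the beam, the pointer or a bucket (over 0.5 N) (contact force between any of the fingers, the arm and bucket_l above 0.5 N or contact force between any of the fingers, the arm and bucket_r above 0.5 N or contact force between any of the fingers, the arm and rocker_c0 above 0.5 N or contact force between any of the fingers, the arm and rocker_c2 above 0.5 N or contact force between any of the fingers, the arm and rocker_c3 above 0.5 N).
It fails at once if the index is shifted by more than 6 mm (distance of index_tip from where it was at the start of the episode above 0.006 m).
It fails at once if the cup, lid or tip box beside the balance is shifted by more than 30 mm (distance of any of beaker, tip_box, jar_lid from where it was at the start of the episode above 0.03 m).
It also fails if it takes over 72 s, if anything falls off the work surface, if the arm or the gripper's body presses on something with over 40 N, if the wrist force passes 120 N, or if a joint passes its speed limit or range.

## Robot

A 7-joint arm with a two-finger parallel gripper is mounted at the origin on the work surface. World frame = base frame: x ahead of the robot, y to its left, z up, the work surface at z = 0. Lengths are in m, angles in rad, forces in N, time in s.
With the tool pointing down it reaches from about 0.425 to 0.925 m from the base axis. Payload 6.8 kg.
Tool frame: the origin (TCP) lies at the very end of the fingers, on their centre line; the grasp point (between the pads) lies 19 mm behind it (grip_point_offset is the distance from the TCP to the grasp point, in m); z points along the fingers, y is the line along which they close (so a half turn about z gives the same grasp; the last joint's range is limited). The gripper opens to 85 mm and grips with 20 to 120 N. Pads are 22 mm wide; open, the fingers measure 114 mm over their backs; the gripper's body (76 mm by 85 mm) begins 54 mm behind the grasp point. The pads swing forward as they close: fully open they stand 13 mm farther back than shut.
Start: joints at [1.236, 0.477, 0.022, 1.555, -0.011, 1.109, -0.083], TCP at [0.152, -0.658, 0.231] pointing down, gripper open.
Joint ranges: [-2.96, 2.96], [-0.34, 2.1], [-1.41, 1.46], [0.24, 2.44], [-1.37, 4.51], [0.17, 1.92], [-2.96, 2.96]. Speed limits (rad/s): [2.39, 2.39, 3.14, 3.14, 3.14, 3.14, 3.14].

## Interface

Orientations are given as a unit quaternion [w, x, y, z].
In Python, from station import * gives the robot as it stands.
- The arm moves only by the tool carry_out, never from a script. Its argument "rows" is text: rows parted by semicolons, each of 4 numbers parted by spaces: the shift along the world's x, y, z in mm, then the turn about the world's z in degrees. In form: dx dy dz yaw; .... A call has 1 to 10 rows; each row shifts and turns the commanded pose from where the row before left it; what a row does not reach is not made up. A row lasts 1/8 s, in which the tool goes at most 62.5 mm and 10.7 degrees, less where a joint would pass 70% of its speed; a pose out of reach is approached as far as the arm can. A call is refused whole if a number of a shift passes 62.5 or a number of a turn 10.7, either way. A call with a gripper value outside its range is refused whole. "claw" is the finger opening in mm, from 0 to 85.4, set as the call begins (left out, the last holds). The fingers move at their own pace and stop on an object; "force" is the grip in N (left out, the last holds). Time passes only in rows, so rows that do not move let the fingers close. It gives the time, the measured TCP pose, the force, the opening and the grip force at its end, in the units of the state.
- get_obs(): the state, without advancing time (a new reading comes with each control period).
- read_camera(name): name is "side" or "top" or "wrist"; returns a dict with "img" (420x560x3 uint8, blue, green, red), "fov_y" (degrees; the focal length in pixels is half the picture's height over the tangent of half this angle, whatever the lens; pixels are square), "cx", "cy" (the principal point, pixels), "distortion" ([k1, k2, p1, p2, k3] as OpenCV has them; the pictures are not rectified), "world_to_cam" (4x4, takes a point from world to camera coordinates). Camera axes: x right, y up, looking along -z (the intrinsics and any distortion apply to the point x, -y, -z); pixel columns grow to the right and rows downward; lengths in m; the calibration is good to about 2 mm. A picture is of the moment at which its call begins. There is no depth.
- hand_in(): hands the job in; it is judged then, once.
Trained networks look in the newest picture that a camera, given by its name, has taken for a name from the list of things; names that differ only in an ending like _2 or _b are one class to them, and where a whole thing is asked for, a point or a joint stands for the part that bears it (a point fixed in the world has none). Each returns a list of dicts, best first, with "confidence" (0 to 1); they miss things now and then, are a little off and sometimes report something else, mostly with a low value. They report only what shows in the picture. A call takes as long as a camera call.
- recognise(camera, thing): "centre" ([column, row] in pixels, amid what is visible of it).
- outline_of(camera, thing): "pixels" (420x560 bool, what is visible of it) and "centre" ([column, row] in pixels, amid what is visible of it).
- place_of(camera, thing): "centre" ([column, row] in pixels: a listed point, or the origin of a listed thing).
The state is a dict: "t": time; "q": joint angles; "joint_vel": joint speeds; "joint_torque": joint torques, N m; "eef_pos": TCP position; "tool_rot": TCP orientation; "contact_force": force on the tool from outside, world axes, zero at the start; "torque": the same for the moment, N m; "gripper_width": opening from 0.0 (shut) to 1.0 (fully open); "grasp_force": force on a finger pad.
Only numpy, scipy, OpenCV 4.12 (cv2) and the standard library are available. Lean on these libraries where they do the work, as an engineer would, in place of code of your own. Each camera call takes 0.05 s, during which the arm holds its last target. There are 200 camera calls.

## Working session

There is one attempt and no reset: what is moved stays moved. The work goes in short steps, Python scripts to look and compute and a tool call to move; the robot and the scene stay as the last step left them, time stands still between calls to the robot, and variables do not carry over. Pictures are saved under pics/ and viewed, at most 10 in all, crops included, and the job is handed in when it is done.

Besides the shell and the picture viewer there is one more tool, called after "Call:" by a JSON object that holds its "method" and its "body", one argument or row to a line. carry_out: Moves the arm, as the interface text tells. Its arguments: {"type":"object","properties":{"rows":{"type":"string"},"claw":{"type":"number"},"force":{"type":"number"}},"required":["rows"]}

```bash
ls; mkdir -p pics; cat > h.py <<'E'
from station import *
import numpy as np, cv2
def K(c):
    f=c["img"].shape[0]/2/np.tan(np.radians(c["fov_y"])/2)
    return np.array([[f,0,c["cx"]],[0,f,c["cy"]],[0,0,1.]])
def ray(c,px):
    u=cv2.undistortPoints(np.array([[px]],float),K(c),np.array(c["distortion"],float))[0,0]
    M=np.array(c["world_to_cam"]);R=M[:3,:3];o=-R.T@M[:3,3]
    d=R.T@np.array([u[0],-u[1],-1]);return o,d/np.linalg.norm(d)
def proj(c,P):
    M=np.array(c["world_to_cam"]);p=M[:3,:3]@np.array(P)+M[:3,3];p=p*[1,-1,-1]
    return cv2.projectPoints(p[None,None],np.zeros(3),np.zeros(3),K(c),np.array(c["distortion"],float))[0].ravel()
def tri(rs):
    A=sum(np.eye(3)-np.outer(d,d) for o,d in rs);b=sum((np.eye(3)-np.outer(d,d))@o for o,d in rs)
    X=np.linalg.solve(A,b);return X,[np.linalg.norm(np.cross(X-o,d)) for o,d in rs]
E
python3 - <<'E'
from h import *
o=get_obs();print(o["t"],o["eef_pos"],o["tool_rot"],o["contact_force"])
C={}
for n in("side","top","wrist"):
    C[n]=c=read_camera(n);cv2.imwrite(f"pics/a_{n}.png",c["img"])
    M=np.array(c["world_to_cam"]);print(n,-M[:3,:3].T@M[:3,3],c["fov_y"])
    for th in("pivot","lever_grip","pointer_tip","index_tip","beaker","tip_box","jar_lid","stand","bucket_l","bucket_r"):
        r=place_of(n,th);print(n,th,[(np.round(x["centre"],1).tolist(),round(x["confidence"],2)) for x in r[:2]])
E
python3 -c "
import cv2,numpy as np
cv2.imwrite('pics/a.png',cv2.resize(np.hstack([cv2.imread(f'pics/a_{n}.png') for n in('side','top')]),(800,300)))"
```

```text
pics
0.0 [ 0.15164443 -0.65713599  0.23031555] [-9.06132241e-04  9.93573451e-01  1.13185434e-01 -1.83276322e-04] [-0.41188633  0.13987098 -0.62758754]
side [0.06300425 0.79248409 0.68453623] 51.74991328869334
side pivot [([285.7, 220.4], 0.91), ([273.3, 265.5], 0.53)]
side lever_grip [([325.0, 196.7], 0.63)]
side pointer_tip [([285.6, 219.3], 0.61)]
side index_tip [([270.6, 164.6], 0.47), ([284.3, 219.9], 0.2)]
side beaker [([259.7, 323.1], 0.91)]
side tip_box [([326.5, 207.0], 0.71)]
side jar_lid [([218.6, 307.1], 0.6)]
side stand [([288.2, 257.2], 0.76)]
side bucket_l [([268.9, 266.7], 0.97), ([303.0, 184.7], 0.68)]
side bucket_r [([268.9, 266.7], 0.97), ([303.0, 184.7], 0.68)]
top [0.41206741 0.04649246 1.29331865] 45.11773107042124
top pivot [([314.6, 203.6], 0.85)]
top lever_grip [([319.9, 243.9], 0.53)]
top pointer_tip [([293.6, 178.3], 0.75)]
top index_tip [([309.6, 210.0], 0.64), ([311.3, 170.8], 0.53)]
top beaker [([207.7, 254.7], 0.94), ([314.3, 170.1], 0.54)]
top tip_box [([419.7, 194.0], 0.59)]
top jar_lid [([198.2, 207.6], 0.94)]
top stand [([418.0, 195.4], 0.43)]
top bucket_l [([376.0, 185.7], 0.79), ([251.3, 224.1], 0.6)]
top bucket_r [([376.0, 185.7], 0.79), ([251.3, 224.1], 0.6)]
wrist [ 0.21949825 -0.64276773  0.3733241 ] 58.505538281835044
wrist pivot []
wrist lever_grip []
wrist pointer_tip []
wrist index_tip []
wrist beaker []
wrist tip_box []
wrist jar_lid []
wrist stand []
wrist bucket_l []
wrist bucket_r []
```

View pics/a_side.png

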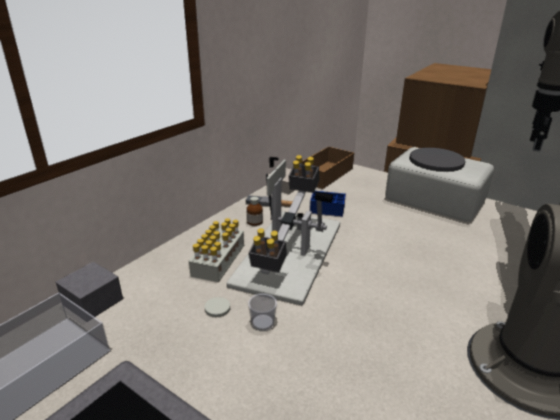

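View pics/a_top.png

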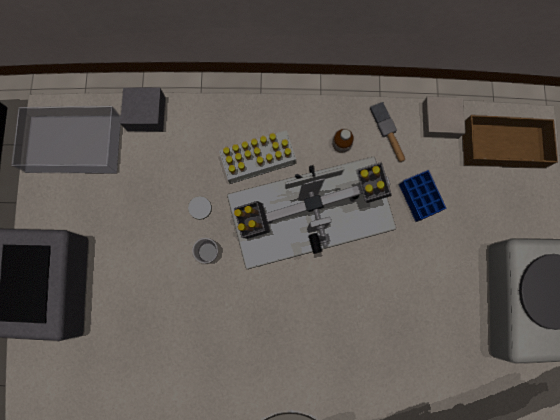

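```bash
python3 - <<'E'
import cv2,numpy as np
s=cv2.imread('pics/a_side.png')[140:300,225:355];t=cv2.imread('pics/a_top.png')[150:275,220:400]
s=cv2.resize(s,None,fx=3,fy=3,interpolation=cv2.INTER_CUBIC);t=cv2.resize(t,None,fx=2.25,fy=2.25,interpolation=cv2.INTER_CUBIC)
o=np.zeros((480,800,3),np.uint8);o[:480,:390]=s;o[:t.shape[0],392:392+t.shape[1]]=t[:,:408];cv2.imwrite('pics/b.png',o)
E
python3 - <<'E'
from h import *
from scipy.optimize import least_squares
S=read_camera("side");T=read_camera("top")
def pt(p,x,a,r):  # local x, angle, radius
    X,Y,w=p[:3];c,s=np.cos(w),np.sin(w);ly=r*np.sin(a);lz=.105+r*np.cos(a)
    return [X+c*x-s*ly,Y+s*x+c*ly,lz]
ob=[(S,[325,196.7],-.104,.31,.11),(T,[319.9,243.9],-.104,.31,.11),(T,[293.6,178.3],.046,.26,.15),(S,[270.6,164.6],.046,None,.15),(T,[311.3,170.8],.046,None,.15)]
def res(p): return np.concatenate([proj(c,pt(p,x,p[3] if a is None else a,r))-px for c,px,x,a,r in ob])
f=least_squares(res,[.55,0,0.1,0],loss="soft_l1");print(f.x,np.round(res(f.x).reshape(-1,2),1).tolist())
for c,n in((S,"side"),(T,"top")):
    print(n,[(k,np.round(proj(c,pt(f.x,*v))).tolist()) for k,v in dict(grip=(-.104,.31,.11),tip=(.046,.26,.15),idx=(.046,f.x[3],.15),piv=(0,0,0)).items()])
E
```

```text
[ 0.62975489 -0.04463471  0.37660938 -0.01275268] [[1.4, -1.4], [-0.3, 0.4], [-0.3, -1.1], [0.5, 2.0], [-0.0, -0.7]]
side [('grip', [326.0, 195.0]), ('tip', [267.0, 175.0]), ('idx', [271.0, 167.0]), ('piv', [288.0, 220.0])]
top [('grip', [320.0, 244.0]), ('tip', [293.0, 177.0]), ('idx', [311.0, 170.0]), ('piv', [313.0, 203.0])]
```

View pics/b.png

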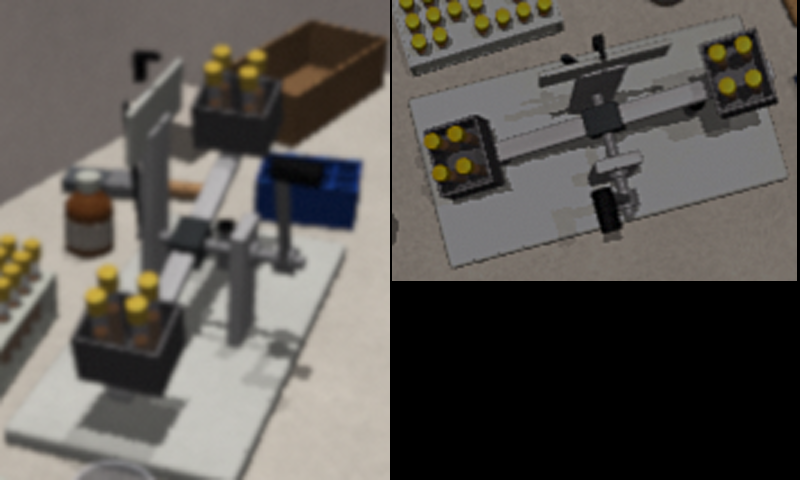

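```bash
cat > fit.py <<'E'
from h import *
from scipy.optimize import least_squares
S=read_camera("side");T=read_camera("top")
def w(p,x,y,z):
    c,s=np.cos(p[2]),np.sin(p[2]);return [p[0]+c*x-s*y,p[1]+s*x+c*y,z]
def pt(p,x,a,r): return w(p,x,r*np.sin(a),.105+r*np.cos(a))
def corn(p,x,y): return w(p,x+p[4],y+p[5],.018)
g=lambda p:pt(p,-.104,.31,.11)
ob=[(S,[324,197.3],g),(T,[315.6,243.3],g),(S,[267,174],lambda p:pt(p,.046,.26,.15)),(T,[297.5,177],lambda p:pt(p,.046,.26,.15)),
(S,[271.3,166.7],lambda p:pt(p,.046,p[3],.15)),(T,[312,173],lambda p:pt(p,.046,p[3],.15)),
(T,[228.4,194.4],lambda p:corn(p,.1,.2)),(T,[246.7,268.2],lambda p:corn(p,-.1,.2)),(T,[395.6,229.1],lambda p:corn(p,-.1,-.2)),(T,[374.7,157.6],lambda p:corn(p,.1,-.2)),
(S,[227.7,285],lambda p:corn(p,.1,.2)),(S,[304,297.3],lambda p:corn(p,-.1,.2)),(S,[340,221.7],lambda p:corn(p,-.1,-.2))]
def res(p): return np.concatenate([(proj(c,f(p))-px) for c,px,f in ob]+[np.array(p[4:6])*100])
f=least_squares(res,[.63,-.04,.26,0,0,0],loss="soft_l1");print(f.x);print(np.round(res(f.x)[:-2].reshape(-1,2),1).tolist())
print("grip",g(f.x),"gripTri",tri([ray(S,[324,197.3]),ray(T,[315.6,243.3])]))
E
python3 fit.py
```

```text
[ 0.62819077 -0.04741875  0.27803892  0.03206405 -0.00564485 -0.00106782]
[[1.3, -0.7], [0.3, 1.8], [0.2, -0.4], [-1.4, -1.4], [0.6, 0.1], [-0.4, -1.9], [-1.4, 0.2], [-0.3, 1.8], [1.7, 0.1], [0.4, -1.4], [-1.4, -3.6], [-0.3, 2.3], [1.0, -1.6]]
grip [np.float64(0.5189745813590252), np.float64(-0.043695937785768704), np.float64(0.20975669268742847)] gripTri (array([ 0.52279152, -0.04341929,  0.20690364]), [np.float64(0.000313990668140866), np.float64(0.00031399066814096746)])
```

Call:
{"method": "carry_out", "body": {
  "rows": "10 20 40 0.6; 20 30 35 1; 25 40 25 1; 26 44 0 0; 26 44 0 0; 26 44 0 0; 26 44 0 0; 26 44 0 0; 26 44 0 0; 26 44 0 0",
  "claw": 85,
  "force": 25
}}

```text
t: 3.1
eef_pos: [0.3894, -0.2583, 0.3316]
tool_rot: [0.0, 0.991, 0.136, 0.0]
contact_force: [0.1, 0.3, 0.4]
gripper_width: 0.993
grasp_force: 0.0
```

Call:
{"method": "carry_out", "body": {
  "rows": "26 44 0 0; 26 44 0 0; 26 44 0 0; 26 44 0 0; 15 25 0 0; 5 5 0 0; 0 0 0 0; 0 0 0 0"
}}

```text
t: 4.1
eef_pos: [0.5122, -0.0554, 0.3312]
tool_rot: [0.0, 0.991, 0.134, -0.0]
contact_force: [-0.3, -0.4, 0.1]
gripper_width: 0.997
grasp_force: 0.0
```

```bash
python3 - <<'E'
from h import *
C={n:read_camera(n) for n in("wrist","top","side")}
for n in C: cv2.imwrite(f"pics/c_{n}.png",C[n]["img"])
a=C["wrist"]["img"];o=np.zeros((600,800,3),np.uint8);o[:420,:560]=a
t=C["top"]["img"][140:270,220:400];o[:260,560:800]=cv2.resize(t,None,fx=2,fy=2)[:, 60:300]
s=C["side"]["img"][140:300,225:345];o[260:580,560:800]=cv2.resize(s,None,fx=2,fy=2)
cv2.imwrite("pics/c.png",o)
for n in C:
  for th in("lever_grip","pointer_tip","index_tip"):
    r=place_of(n,th);print(n,th,[(np.round(x["centre"],1).tolist(),round(x["confidence"],2)) for x in r[:2]])
p=[.628,-.0474,.27]
c,s=np.cos(p[2]),np.sin(p[2])
for k,(x,a,r) in dict(grip=(-.104,.31,.11),tip=(.046,.26,.15),idx=(.046,.03,.15)).items():
    ly=r*np.sin(a);P=[p[0]+c*x-s*ly,p[1]+s*x+c*ly,.105+r*np.cos(a)];print(k,proj(C["wrist"],P))
E
```

```text
wrist lever_grip []
wrist pointer_tip []
wrist index_tip [([74.9, 97.9], 0.52)]
top lever_grip [([200.9, 209.5], 0.42)]
top pointer_tip [([295.3, 175.9], 0.6)]
top index_tip [([313.5, 204.7], 0.61), ([312.1, 169.9], 0.57)]
side lever_grip [([324.0, 195.1], 0.75)]
side pointer_tip []
side index_tip [([271.7, 162.7], 0.49)]
grip [268.6592513  184.51824064]
tip [253.4405993 -76.1909303]
idx [318.99150572 -80.40935576]
```

View pics/c.png

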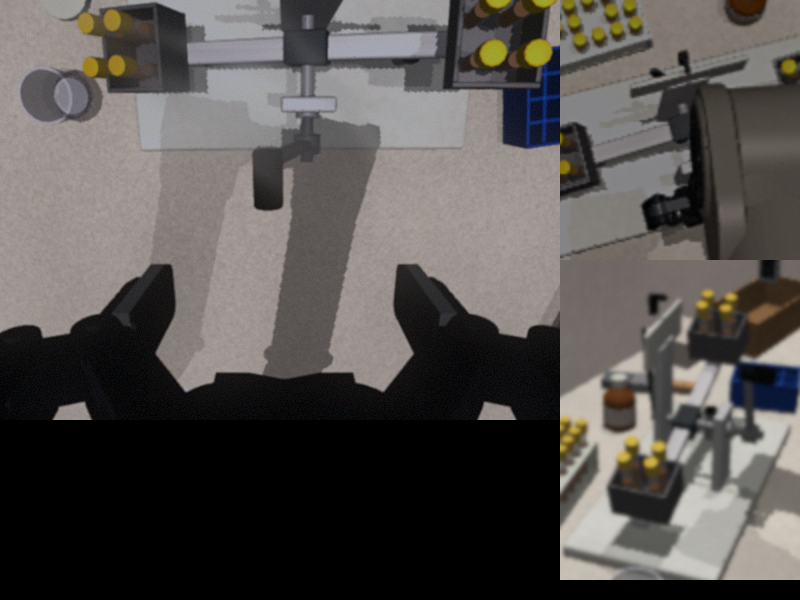

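Call:
{"method": "carry_out", "body": {
  "rows": "7 11 -20 0; 0 0 -25 0; 0 0 -25 0; 0 0 -25 0; 0 0 -22 0; 0 0 -16 0; 0 0 -8 0; 0 0 0 0; 0 0 0 0"
}}

```text
t: 5.82
eef_pos: [0.5204, -0.0426, 0.1911]
tool_rot: [0.0, 0.991, 0.136, 0.001]
contact_force: [0.2, 1.0, 0.6]
gripper_width: 0.997
grasp_force: 0.0
```

```bash
python3 - <<'E'
from h import *
C={n:read_camera(n) for n in("wrist","top","side")}
for n in C: cv2.imwrite(f"pics/d_{n}.png",C[n]["img"])
o=np.zeros((600,800,3),np.uint8);o[:300,:400]=cv2.resize(C["wrist"]["img"],(400,300))
t=C["top"]["img"][150:250,270:370];o[:400,400:800]=cv2.resize(t,None,fx=4,fy=4)
s=C["side"]["img"][140:290,225:345];o[300:600,:240]=cv2.resize(s,None,fx=2,fy=2)
cv2.imwrite("pics/d.png",o)
E
```

```text
(no output)
```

View pics/d.png

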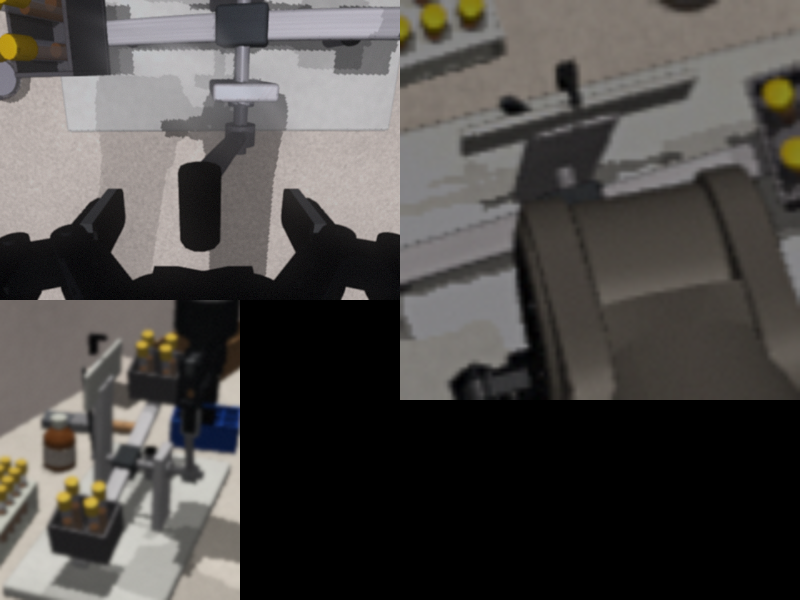

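Call:
{"method": "carry_out", "body": {
  "rows": "0 0 0 0; 0 0 0 0; 0 0 0 0; 0 0 0 0; 0 0 0 0; 0 0 0 0; 0 0 0 0; 0 0 0 0",
  "claw": 0,
  "force": 25
}}

```text
t: 6.98
eef_pos: [0.5198, -0.0427, 0.1903]
tool_rot: [0.0, 0.991, 0.136, -0.0]
contact_force: [-1.2, 0.5, 1.3]
gripper_width: 0.247
grasp_force: 25.0
```

```bash
cat > ctl.py <<'E'
import sys,json,os
from h import *
from scipy.optimize import least_squares,minimize_scalar
P=[.628,-.0455,.27];CW,SW=np.cos(P[2]),np.sin(P[2])
LOG="log.json";L=json.load(open(LOG)) if os.path.exists(LOG) else {"a":[],"m":[]}
def beam(q,x,y,z):   # beam-frame point -> world; positive q: +y side goes down
    Y=y*np.cos(q)+z*np.sin(q);Z=z*np.cos(q)-y*np.sin(q)
    return [P[0]+CW*x-SW*Y,P[1]+SW*x+CW*Y,.105+Z]
def caps(c):         # mean of left bucket's yellow caps in the side picture, weighted
    r=c["img"].astype(float);x0,x1,y0,y1=244,292,195,265
    w=np.clip(np.minimum(r[...,1],r[...,2])-1.3*r[...,0]-35,0,80)[y0:y1,x0:x1]
    Y,X=np.mgrid[y0:y1,x0:x1];m=w.sum();return np.array([(w*X).sum()/m,(w*Y).sum()/m]),m
def qof(c):
    px,m=caps(c)
    f=lambda q:proj(c,beam(q,0,.15,.085))
    if "off" not in L: L["off"]=(px-f(.26)).tolist()
    s=minimize_scalar(lambda q:np.sum((f(q)+L["off"]-px)**2),bounds=(-.3,.32),method="bounded")
    return s.x,np.sqrt(s.fun),m
def lever(s): return np.arcsin(np.clip(s/.11,-.9,.9))
def look(rows,n):
    o=get_obs();t=o["t"];e=o["eef_pos"];s=((e[1]-P[1])*CW-(e[0]-P[0])*SW)
    if not L["a"]: L["a"]=[[0,s]]
    if rows:
        R=[list(map(float,r.split())) for r in rows.split(";")];t0=t-.125*len(R);s0=L["a"][-1][1]
        L["a"].append([t0,s0])
        for i,r in enumerate(R):
            s0+=(r[1]*CW-r[0]*SW)/1e3;L["a"].append([t0+.125*(i+1),s0])
    new=[]
    for i in range(n):
        t=get_obs()["t"];c=read_camera("side");q,e2,m=qof(c);new.append([t,q]);L["m"].append([t,q])
    json.dump(L,open(LOG,"w"))
    print("t %.2f s_cmd %.1f s_meas %.1f mm a %.3f q"%(get_obs()["t"],L["a"][-1][1]*1e3,s*1e3,lever(L["a"][-1][1])),[round(float(q),4) for _,q in new],"err %.2f m %.0f"%(e2,m),"F",np.round(o["contact_force"],1),"eef",np.round(o["eef_pos"],4),"w",round(o["gripper_width"],3))
    return c
if __name__=="__main__":
    c=look(sys.argv[1],int(sys.argv[2]))
    if len(sys.argv)>3: cv2.imwrite(sys.argv[3],c["img"])
E
python3 ctl.py "" 4; python3 - <<'E'
from h import *
print([get_obs()["eef_pos"].round(4).tolist() for i in range(2)])
E
```

```text
t 7.17 s_cmd 31.6 s_meas 31.6 mm a 0.291 q [0.26, 0.26, 0.2598, 0.26] err 0.00 m 4560 F [-1.2  0.5  1.3] eef [ 0.5198 -0.0427  0.1903] w 0.247
[[0.5198, -0.0427, 0.1904], [0.5198, -0.0427, 0.1904]]
```

Call:
{"method": "carry_out", "body": {
  "rows": "1.1 -3.9 1.2 0; 1.1 -3.9 1.1 0; 1.1 -3.9 0.9 0; 1.1 -3.9 0.7 0; 0 0 0 0"
}}

```text
t: 7.8
eef_pos: [0.5244, -0.0584, 0.1946]
tool_rot: [-0.0, 0.991, 0.136, 0.0]
contact_force: [-2.7, 2.3, 4.6]
gripper_width: 0.252
grasp_force: 25.1
```

```bash
python3 ctl.py "1.1 -3.9 1.2 0; 1.1 -3.9 1.1 0; 1.1 -3.9 0.9 0; 1.1 -3.9 0.7 0; 0 0 0 0" 2
```

```text
t 7.90 s_cmd 15.4 s_meas 15.2 mm a 0.140 q [0.26, 0.2599] err 0.00 m 4547 F [-2.7  2.3  4.6] eef [ 0.5244 -0.0584  0.1946] w 0.252
```

Call:
{"method": "carry_out", "body": {
  "rows": "1.1 -3.9 0.5 0; 0.5 -2 0.2 0; 0 0 0 0"
}}

```text
t: 8.28
eef_pos: [0.526, -0.064, 0.1952]
tool_rot: [-0.0, 0.991, 0.136, 0.0]
contact_force: [-2.9, 4.1, 6.1]
gripper_width: 0.246
grasp_force: 25.2
```

```bash
python3 ctl.py "1.1 -3.9 0.5 0; 0.5 -2 0.2 0; 0 0 0 0" 2
```

```text
t 8.38 s_cmd 9.2 s_meas 9.4 mm a 0.084 q [0.26, 0.26] err 0.00 m 4539 F [-2.9  4.1  6.1] eef [ 0.526  -0.064   0.1952] w 0.246
```

Call:
{"method": "carry_out", "body": {
  "rows": "1.1 -3.9 0.3 0; 0 0 0 0"
}}

```text
t: 8.62
eef_pos: [0.5273, -0.0684, 0.1954]
tool_rot: [0.0, 0.991, 0.135, 0.0]
contact_force: [-0.9, 2.3, 5.1]
gripper_width: 0.253
grasp_force: 25.2
```

```bash
python3 ctl.py "1.1 -3.9 0.3 0; 0 0 0 0" 2
```

```text
t 8.72 s_cmd 5.2 s_meas 4.8 mm a 0.047 q [0.2598, 0.26] err 0.01 m 4534 F [-0.9  2.3  5.1] eef [ 0.5273 -0.0684  0.1954] w 0.253
```

Call:
{"method": "carry_out", "body": {
  "rows": "1.1 -3.9 0.1 0; 0 0 0 0"
}}

```text
t: 8.98
eef_pos: [0.5284, -0.0723, 0.1954]
tool_rot: [0.0, 0.991, 0.135, 0.0]
contact_force: [0.0, 3.5, 4.6]
gripper_width: 0.246
grasp_force: 25.2
```

```bash
python3 ctl.py "1.1 -3.9 0.1 0; 0 0 0 0" 2
```

```text
t 9.07 s_cmd 1.1 s_meas 0.7 mm a 0.010 q [0.2599, 0.2598] err 0.01 m 4524 F [0.  3.5 4.6] eef [ 0.5284 -0.0723  0.1954] w 0.246
```

Call:
{"method": "carry_out", "body": {
  "rows": "1.1 -3.9 0 0; 0 0 0 0"
}}

```text
t: 9.32
eef_pos: [0.5295, -0.0761, 0.1954]
tool_rot: [-0.0, 0.991, 0.135, 0.0]
contact_force: [0.8, 3.8, 3.1]
gripper_width: 0.248
grasp_force: 25.2
```

```bash
python3 ctl.py "1.1 -3.9 0 0; 0 0 0 0" 2
```

```text
t 9.43 s_cmd -2.9 s_meas -3.2 mm a -0.026 q [0.26, 0.2599] err 0.02 m 4518 F [0.8 3.8 3.1] eef [ 0.5295 -0.0761  0.1954] w 0.248
```

Call:
{"method": "carry_out", "body": {
  "rows": "1.1 -3.9 -0.2 0; 0 0 0 0"
}}

```text
t: 9.68
eef_pos: [0.5305, -0.08, 0.1951]
tool_rot: [-0.0, 0.991, 0.136, 0.0]
contact_force: [1.8, 4.3, 3.3]
gripper_width: 0.245
grasp_force: 25.2
```

```bash
python3 ctl.py "1.1 -3.9 -0.2 0; 0 0 0 0" 2
```

```text
t 9.78 s_cmd -7.0 s_meas -7.3 mm a -0.063 q [0.26, 0.2598] err 0.03 m 4516 F [1.8 4.3 3.3] eef [ 0.5305 -0.08    0.1951] w 0.245
```

Call:
{"method": "carry_out", "body": {
  "rows": "1.1 -3.9 -0.3 0; 0 0 0 0"
}}

```text
t: 10.02
eef_pos: [0.5315, -0.0837, 0.1949]
tool_rot: [-0.0, 0.991, 0.136, 0.0]
contact_force: [1.5, 3.6, 4.3]
gripper_width: 0.248
grasp_force: 25.2
```

```bash
python3 ctl.py "1.1 -3.9 -0.3 0; 0 0 0 0" 2
```

```text
t 10.12 s_cmd -11.0 s_meas -11.1 mm a -0.100 q [0.2597, 0.2599] err 0.01 m 4526 F [1.5 3.6 4.3] eef [ 0.5315 -0.0837  0.1949] w 0.248
```

Call:
{"method": "carry_out", "body": {
  "rows": "1.1 -3.9 -0.5 0; 0 0 0 0"
}}

```text
t: 10.38
eef_pos: [0.5325, -0.0876, 0.1942]
tool_rot: [-0.0, 0.991, 0.136, 0.0]
contact_force: [2.2, 4.3, 1.5]
gripper_width: 0.247
grasp_force: 25.2
```

```bash
python3 ctl.py "1.1 -3.9 -0.5 0; 0 0 0 0" 2
```

```text
t 10.47 s_cmd -15.1 s_meas -15.1 mm a -0.137 q [0.2601, 0.2599] err 0.02 m 4517 F [2.2 4.3 1.5] eef [ 0.5325 -0.0876  0.1942] w 0.247
```

Call:
{"method": "carry_out", "body": {
  "rows": "1.1 -3.9 -0.7 0; 0 0 0 0"
}}

```text
t: 10.72
eef_pos: [0.5337, -0.0919, 0.1937]
tool_rot: [0.0, 0.991, 0.135, 0.0]
contact_force: [1.6, 3.5, 4.7]
gripper_width: 0.252
grasp_force: 25.3
```

```bash
python3 ctl.py "1.1 -3.9 -0.7 0; 0 0 0 0" 2
```

```text
t 10.82 s_cmd -19.1 s_meas -19.6 mm a -0.175 q [0.2598, 0.2599] err 0.01 m 4515 F [1.6 3.5 4.7] eef [ 0.5337 -0.0919  0.1937] w 0.252
```

Call:
{"method": "carry_out", "body": {
  "rows": "1.1 -3.9 -0.8 0; 0 0 0 0"
}}

```text
t: 11.08
eef_pos: [0.5347, -0.0957, 0.1928]
tool_rot: [0.0, 0.991, 0.136, 0.0]
contact_force: [1.5, 4.7, 3.9]
gripper_width: 0.248
grasp_force: 25.3
```

```bash
python3 ctl.py "1.1 -3.9 -0.8 0; 0 0 0 0" 2
```

```text
t 11.18 s_cmd -23.2 s_meas -23.5 mm a -0.212 q [0.2597, 0.2598] err 0.01 m 4524 F [1.5 4.7 3.9] eef [ 0.5347 -0.0957  0.1928] w 0.248
```

Call:
{"method": "carry_out", "body": {
  "rows": "1.1 -3.9 -0.9 0; 0 0 0 0"
}}

```text
t: 11.42
eef_pos: [0.5357, -0.0995, 0.1917]
tool_rot: [-0.0, 0.991, 0.136, -0.0]
contact_force: [2.4, 4.5, 3.4]
gripper_width: 0.243
grasp_force: 25.3
```

```bash
python3 ctl.py "1.1 -3.9 -0.9 0; 0 0 0 0" 2
```

```text
t 11.53 s_cmd -27.2 s_meas -27.5 mm a -0.250 q [0.2599, 0.2599] err 0.01 m 4509 F [2.4 4.5 3.4] eef [ 0.5357 -0.0995  0.1917] w 0.243
```

Call:
{"method": "carry_out", "body": {
  "rows": "1.1 -3.9 -1.1 0; 0 0 0 0"
}}

```text
t: 11.78
eef_pos: [0.5368, -0.1036, 0.1907]
tool_rot: [0.0, 0.991, 0.135, -0.0]
contact_force: [2.4, 4.3, 3.4]
gripper_width: 0.245
grasp_force: 25.2
```

```bash
python3 ctl.py "1.1 -3.9 -1.1 0; 0 0 0 0" 2
cat > plan.py <<'E'
import sys
from ctl import *
I,D,DS=.028,.03,.012
m=np.array(L["m"]);A=np.array(L["a"])
def lev(t): return lever(np.interp(t,A[:,0],A[:,1]))
def sim(y,t0,ts,T0,Kg,k,af):
    out=[];q,v=y;t=t0;dt=.005
    for T in ts:
        while t<T-1e-9:
            h=min(dt,T-t);a=af(t);da=(af(t+.01)-af(t-.01))/.02
            v+=h*(Kg*np.sin(q)+T0+k*(a-q)+DS*(da-v)-D*v)/I;q+=h*v;t+=h
        out.append(q)
    return np.array(out),q,v
def fit(tstart,lag=.06):
    M=m[m[:,0]>=tstart];t0=M[0,0]
    def r(p): 
        s=sim(p[:2],t0,M[:,0],p[2],p[3],.28,lambda t:lev(t-lag))[0]
        return np.concatenate([(s-M[:,1])/.001,[(p[3]-.34)/.03,p[1]/1.]])
    f=least_squares(r,[M[0,1],0,.05,.34],x_scale=[.01,.1,.02,.02])
    _,q,v=sim(f.x[:2],t0,[get_obs()["t"]],f.x[2],f.x[3],.28,lambda t:lev(t-lag))
    print("fit q %.4f v %.4f T0 %.4f Kg %.3f rms %.4f n %d"%(q,v,f.x[2],f.x[3],np.sqrt(np.mean(((r(f.x)[:-2])*.001)**2)),len(M)))
    return q,v,f.x[2],f.x[3]
def plan(q,v,T0,Kg,goal,n,lag=.06,wv=1.):
    now=get_obs()["t"];s0=A[-1,1];ae=goal-(Kg*np.sin(goal)+T0)/.28;se=.11*np.sin(ae)
    ts=now+.125*np.arange(n+1)
    def af(S):
        tt=np.r_[A[:,0],ts];ss=np.r_[A[:,1],s0,S]
        return lambda t:lever(np.interp(t-lag,tt,ss))
    hz=np.r_[ts[1:],ts[-1]+.25,ts[-1]+.5]
    def r(S):
        Q,qe,ve=sim((q,v),now,hz,T0,Kg,.28,af(S))
        return np.r_[(Q-goal)[:-3]*3,(Q-goal)[-3:]*100,ve*100,np.diff(np.r_[s0,S])*150]
    f=least_squares(r,np.linspace(s0,se,n+1)[1:],diff_step=1e-3,x_scale=.005)
    Q,qe,ve=sim((q,v),now,hz,T0,Kg,.28,af(f.x))
    S=np.r_[s0,f.x];d=np.diff(S)
    dz=np.diff(np.sqrt(.11**2-S**2))
    print("s_eq %.1f s %s"%(se*1e3,np.round(f.x*1e3,1)),"Q",np.round(Q,3),"ve %.3f"%ve)
    print("; ".join("%.1f %.1f %.1f 0"%(-SW*a*1e3,CW*a*1e3,b*1e3) for a,b in zip(d,dz)))
if __name__=="__main__":
    p=fit(float(sys.argv[1]));plan(*p,float(sys.argv[2]),int(sys.argv[3]))
E
```

```text
t 11.88 s_cmd -31.3 s_meas -31.7 mm a -0.288 q [0.2598, 0.2601] err 0.01 m 4513 F [2.4 4.3 3.4] eef [ 0.5368 -0.1036  0.1907] w 0.245
```

Call:
{"method": "carry_out", "body": {
  "rows": "1.1 -3.9 -1.2 0; 0 0 0 0"
}}

```text
t: 12.12
eef_pos: [0.5378, -0.1074, 0.1894]
tool_rot: [0.0, 0.991, 0.136, -0.0]
contact_force: [1.2, 3.5, 3.3]
gripper_width: 0.249
grasp_force: 25.3
```

```bash
python3 ctl.py "1.1 -3.9 -1.2 0; 0 0 0 0" 2
```

```text
t 12.22 s_cmd -35.3 s_meas -35.6 mm a -0.327 q [0.2597, 0.2595] err 0.06 m 4561 F [1.2 3.5 3.3] eef [ 0.5378 -0.1074  0.1894] w 0.249
```

Call:
{"method": "carry_out", "body": {
  "rows": "1.1 -3.9 -1.4 0; 0 0 0 0"
}}

```text
t: 12.48
eef_pos: [0.539, -0.1116, 0.1882]
tool_rot: [0.0, 0.991, 0.135, -0.0]
contact_force: [1.6, 3.0, 4.0]
gripper_width: 0.25
grasp_force: 25.2
```

```bash
python3 ctl.py "1.1 -3.9 -1.4 0; 0 0 0 0" 2 pics/e.png; python3 -c "
import cv2
a=cv2.imread('pics/e.png')[130:300,220:360];cv2.imwrite('pics/e2.png',cv2.resize(a,None,fx=3,fy=3))"
```

```text
t 12.57 s_cmd -39.4 s_meas -40.0 mm a -0.366 q [0.2508, 0.2446] err 0.17 m 4461 F [1.6 3.  4. ] eef [ 0.539  -0.1116  0.1882] w 0.25
```

View pics/e2.png

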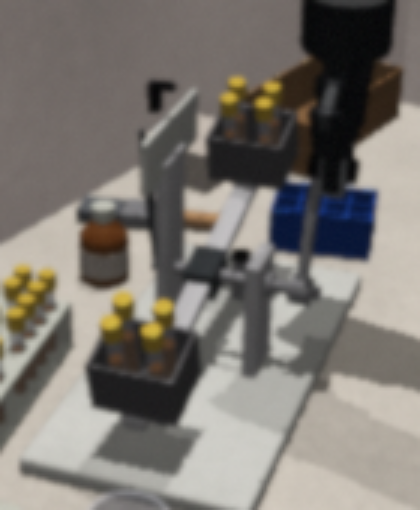

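```bash
python3 plan.py 12.1 0.02 8
```

```text
fit q 0.2387 v -0.1358 T0 0.0721 Kg 0.340 rms 0.0004 n 4
s_eq -28.5 s [-41.3 -40.3 -37.2 -33.1 -28.9 -25.7 -24.6 -27.5] Q [0.218 0.191 0.156 0.12  0.085 0.057 0.038 0.028 0.018 0.016] ve 0.002
0.5 -1.8 -0.7 0; -0.3 1.0 0.4 0; -0.8 2.9 1.1 0; -1.1 4.0 1.4 0; -1.1 4.1 1.2 0; -0.9 3.1 0.8 0; -0.3 1.0 0.2 0; 0.8 -2.8 -0.7 0
```

Call:
{"method": "carry_out", "body": {
  "rows": "0.3 -1 -0.4 0; -0.3 1 0.4 0; -0.8 3 1.1 0; -1.1 4 1.4 0"
}}

```text
t: 13.08
eef_pos: [0.5373, -0.1055, 0.1907]
tool_rot: [0.001, 0.991, 0.135, 0.0]
contact_force: [3.5, -3.3, 0.9]
gripper_width: 0.243
grasp_force: 24.8
```

```bash
python3 ctl.py "0.3 -1 -0.4 0; -0.3 1 0.4 0; -0.8 3 1.1 0; -1.1 4 1.4 0" 2;  python3 plan.py 12.1 0.02 8
```

```text
t 13.18 s_cmd -32.1 s_meas -33.7 mm a -0.296 q [0.1552, 0.1482] err 0.34 m 4170 F [ 3.5 -3.3  0.9] eef [ 0.5373 -0.1055  0.1907] w 0.243
fit q 0.1403 v -0.1375 T0 0.0807 Kg 0.321 rms 0.0007 n 6
s_eq -31.6 s [-35.5 -36.6 -35.9 -34.2 -32.  -30.2 -29.4 -31. ] Q [0.125 0.11  0.093 0.075 0.057 0.042 0.031 0.025 0.019 0.017] ve 0.001
0.9 -3.2 -1.1 0; 0.3 -1.0 -0.4 0; -0.2 0.6 0.2 0; -0.5 1.7 0.6 0; -0.6 2.1 0.7 0; -0.5 1.8 0.6 0; -0.2 0.7 0.2 0; 0.4 -1.5 -0.4 0
```

Call:
{"method": "carry_out", "body": {
  "rows": "0.8 -3 -1 0; 0.3 -1 -0.4 0; -0.2 0.6 0.2 0; -0.5 1.7 0.6 0"
}}

```text
t: 13.68
eef_pos: [0.5375, -0.1062, 0.1905]
tool_rot: [0.0, 0.991, 0.135, -0.0]
contact_force: [0.7, -1.1, 5.4]
gripper_width: 0.248
grasp_force: 25.2
```

```bash
python3 ctl.py "0.8 -3 -1 0; 0.3 -1 -0.4 0; -0.2 0.6 0.2 0; -0.5 1.7 0.6 0" 2;  python3 plan.py 12.1 0.02 8
```

```text
t 13.78 s_cmd -33.9 s_meas -34.3 mm a -0.313 q [0.0803, 0.0734] err 0.39 m 3985 F [ 0.7 -1.1  5.4] eef [ 0.5375 -0.1062  0.1905] w 0.248
fit q 0.0674 v -0.1225 T0 0.0817 Kg 0.317 rms 0.0006 n 8
s_eq -31.9 s [-32.4 -31.4 -30.9 -30.7 -30.9 -31.2 -31.6 -32. ] Q [0.053 0.04  0.031 0.024 0.021 0.02  0.019 0.02  0.02  0.02 ] ve -0.000
-0.4 1.5 0.5 0; -0.3 0.9 0.3 0; -0.1 0.5 0.2 0; -0.0 0.1 0.0 0; 0.0 -0.2 -0.0 0; 0.1 -0.3 -0.1 0; 0.1 -0.4 -0.1 0; 0.1 -0.3 -0.1 0
```

Model tracks well. Next: settle and check pointer against index in the top view.

Call:
{"method": "carry_out", "body": {
  "rows": "-0.4 1.5 0.5 0; -0.3 0.9 0.3 0; -0.1 0.5 0.2 0; 0 0.1 0 0"
}}

```text
t: 14.28
eef_pos: [0.5368, -0.1037, 0.1914]
tool_rot: [0.001, 0.991, 0.135, 0.0]
contact_force: [0.6, -4.8, 6.3]
gripper_width: 0.249
grasp_force: 25.2
```

```bash
python3 ctl.py "-0.4 1.5 0.5 0; -0.3 0.9 0.3 0; -0.1 0.5 0.2 0; 0 0.1 0 0" 2; python3 - <<'E'
from h import *
c=read_camera("top");cv2.imwrite("pics/f_top.png",c["img"]);cv2.imwrite("pics/f.png",cv2.resize(c["img"][155:195,280:335],None,fx=10,fy=10,interpolation=cv2.INTER_CUBIC))
E
python3 plan.py 12.1 0.02 8
```

```text
t 14.38 s_cmd -30.8 s_meas -31.8 mm a -0.283 q [0.0106, 0.0064] err 0.47 m 3833 F [ 0.6 -4.8  6.3] eef [ 0.5368 -0.1037  0.1914] w 0.249
fit q 0.0009 v -0.0565 T0 0.0795 Kg 0.329 rms 0.0011 n 10
s_eq -31.2 s [-28.7 -27.9 -28.1 -29.  -30.2 -31.3 -32.  -31.5] Q [-0.005 -0.008 -0.007 -0.003  0.003  0.01   0.014  0.017  0.021  0.021] ve -0.000
-0.6 2.0 0.6 0; -0.2 0.8 0.2 0; 0.1 -0.2 -0.1 0; 0.2 -0.8 -0.2 0; 0.3 -1.2 -0.3 0; 0.3 -1.1 -0.3 0; 0.2 -0.6 -0.2 0; -0.1 0.5 0.2 0
```

View pics/f.png

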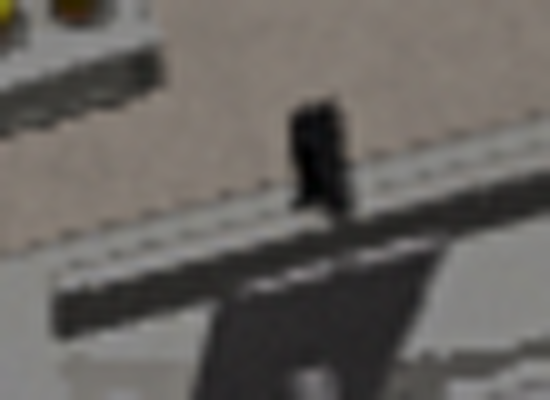

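```bash
python3 - <<'E'
import cv2,numpy as np
d=cv2.imread("pics/d_top.png",0).astype(int);f=cv2.imread("pics/f_top.png",0).astype(int)
for n,i in(("rest",d),("now",f)):
    print(n)
    for r in range(164,180): print(r,i[r,292:322])
E
```

```text
rest
164 [ 63  70  81 119 121 120 120 121 121 119 120 119 120 121 122 121 120 122
 120 122 113 103 120 120 117 119 120 118 118 119]
165 [ 86 116 119 125 124 122 120 124 122 120 119 117 118 120 121 122 124 110
  79  70  50  74 119 123 122 121 122 120 118 117]
166 [120 121 121 122 123 121 120 121 120 120 121 116 120 122 123 126 113  56
  29  25  14  42  94 123 123 122 121 120 117 118]
167 [122 122 121 121 119 118 116 121 121 120 122 119 118 122 124 124 109  27
  11  17  17  37  86 125 123 121 123 120 119 118]
168 [124 123 123 122 120 121 119 120 121 121 119 119 117 122 123 124 112  28
  18  16  13  27  77 124 123 121 123 122 118 116]
169 [123 121 121 121 119 122 123 120 121 122 121 117 116 115 121 125 113  28
  13  18  18  27  76 122 122 119 120 121 113  97]
170 [121 123 120 121 120 123 124 122 122 125 120 117 120 116 117 124 112  34
   0  13  19  27  76 119 113  98  99 111 116 114]
171 [119 120 118 122 124 123 120 120 120 120 118 121 122 119 117 123 112  53
   3   4  15  22  68 116 116 112 120 129 129 128]
172 [119 117 118 124 125 126 124 121 122 123 117 120 121 117 117 122 115  78
  
[... 2272 characters left out ...]
117 132 129  87
  17  11  14  16  43  92 129 128 125 129 133 134]
175 [124 123 121 121 126 114 105 106 109 113 117 128 132 131 132 133 119  56
  37  49  37  15  32  85 136 137 132 121 105  82]
176 [121 118 100  99 109 114 118 126 131 131 132 132 132 124 110 117 120 106
 113 108  76  42  48  88 109  83  62  55  51  44]
177 [109 113 115 126 131 132 129 133 132 126 110 114 120 123 129 132 136 134
 122 118 105  58  43  48  53  45  39  38  36  39]
178 [131 133 129 131 132 126 110 113 118 124 127 133 134 134 134 129 113  85
  57  55  53  42  40  39  39  39  40  47  55  56]
179 [132 126 105 104 119 127 128 132 134 136 134 131 120  94  67  56  53  45
  38  40  41  41  44  46  52  54  70 104 126 116]
```

```bash
python3 plan.py 12.1 0.005 8; python3 ctl.py "" 1 pics/g.png; python3 - <<'E'
from ctl import *
for n in("d_side","g"):
    r=cv2.imread(f"pics/{n}.png").astype(float)
    w=np.clip(np.minimum(r[...,1],r[...,2])-1.3*r[...,0]-35,0,80)
    w[:,:244]=0;w[:,292:]=0;w[:190]=0;w[270:]=0
    nn,lab,st,ce=cv2.connectedComponentsWithStats((w>15).astype(np.uint8))
    print(n,[(s[:5].tolist(),round(w[lab==i].sum())) for i,s in enumerate(st)][1:])
print(L["off"])
E
```

```text
fit q 0.0009 v -0.0565 T0 0.0795 Kg 0.329 rms 0.0011 n 10
s_eq -30.9 s [-29.4 -28.8 -28.9 -29.4 -30.2 -30.9 -31.3 -31.1] Q [-0.005 -0.009 -0.01  -0.008 -0.005 -0.001  0.002  0.003  0.005  0.006] ve -0.000
-0.4 1.4 0.4 0; -0.2 0.5 0.2 0; 0.0 -0.1 -0.0 0; 0.1 -0.5 -0.1 0; 0.2 -0.7 -0.2 0; 0.2 -0.7 -0.2 0; 0.1 -0.4 -0.1 0; -0.1 0.3 0.1 0
t 14.47 s_cmd -30.8 s_meas -31.7 mm a -0.283 q [-0.001] err 0.41 m 3817 F [ 1.  -4.   6.3] eef [ 0.5368 -0.1037  0.1914] w 0.244
d_side [([258, 229, 6, 5, 21], 846), ([272, 231, 5, 5, 24], 1006), ([254, 236, 6, 6, 26], 1064), ([267, 238, 7, 6, 33], 1328)]
g [([256, 212, 10, 9, 48], 1680), ([274, 214, 6, 4, 20], 766), ([270, 219, 7, 5, 25], 922)]
[0.4556427195922197, -1.101300073984902]
```

Call:
{"method": "carry_out", "body": {
  "rows": "-0.4 1.5 0.4 0; -0.2 0.7 0.2 0; 0 0 0 0; 0.1 -0.5 -0.1 0; 0.2 -0.8 -0.2 0"
}}

```text
t: 15.1
eef_pos: [0.5364, -0.1023, 0.1917]
tool_rot: [0.0, 0.991, 0.135, 0.0]
contact_force: [0.4, -3.3, 7.3]
gripper_width: 0.245
grasp_force: 25.4
```

```bash
python3 ctl.py "-0.4 1.5 0.4 0; -0.2 0.7 0.2 0; 0 0 0 0; 0.1 -0.5 -0.1 0; 0.2 -0.8 -0.2 0" 2;  python3 plan.py 12.4 0.01 8
```

```text
t 15.20 s_cmd -29.8 s_meas -30.3 mm a -0.274 q [-0.0326, -0.0333] err 0.81 m 3713 F [ 0.4 -3.3  7.3] eef [ 0.5364 -0.1023  0.1917] w 0.245
fit q 0.0816 v 0.1117 T0 0.1188 Kg -0.272 rms 0.0981 n 11
s_eq -43.3 s [-33.5 -35.9 -36.9 -36.8 -36.5 -36.9 -38.9 -43.1] Q [0.092 0.093 0.081 0.061 0.039 0.022 0.013 0.011 0.01  0.01 ] ve 0.001
1.0 -3.6 -1.1 0; 0.6 -2.3 -0.8 0; 0.3 -0.9 -0.3 0; -0.0 0.0 0.0 0; -0.1 0.3 0.1 0; 0.1 -0.4 -0.1 0; 0.5 -1.9 -0.7 0; 1.1 -4.1 -1.7 0
```

```bash
sed -i 's/f=least_squares(r,\[M\[0,1\],0,.05,.34\]/f=least_squares(r,[M[0,1],(M[1,1]-M[0,1])\/(M[1,0]-M[0,0]),.08,.33]/; s/\[(p\[3\]-.34)\/.03,p\[1\]\/1.\]/[(p[3]-.34)\/.03*3,p[1]\/1.]/' plan.py
python3 plan.py 13.5 0.01 8; python3 ctl.py "" 1 pics/k.png; python3 - <<'E'
from ctl import *
c=read_camera("side")
for n in("d_side","g","k"):
    px,m=caps({"img":cv2.imread(f"pics/{n}.png")})
    from scipy.optimize import brentq
    f=lambda q:proj(c,beam(q,0,.15,.085))+L["off"]-px
    print(n,px.round(2),m,"row-only q",round(brentq(lambda q:f(q)[1],-.3,.32),4),"res at that",f(brentq(lambda q:f(q)[1],-.3,.32)).round(2))
o=np.zeros((600,800,3),np.uint8)
for i,n in enumerate(("d_side","k")): o[:560,400*i:400*i+384]=cv2.resize(cv2.imread(f"pics/{n}.png")[195:265,244:292],(384,560),interpolation=cv2.INTER_CUBIC)
cv2.imwrite("pics/k2.png",o)
E
```

```text
fit q -0.0343 v -0.0197 T0 0.0773 Kg 0.342 rms 0.0003 n 7
s_eq -30.2 s [-26.9 -25.8 -26.1 -27.3 -28.9 -30.5 -31.4 -30.6] Q [-0.037 -0.036 -0.032 -0.024 -0.014 -0.005  0.002  0.006  0.011  0.012] ve -0.001
-0.8 2.8 0.8 0; -0.3 1.1 0.3 0; 0.1 -0.3 -0.1 0; 0.3 -1.2 -0.3 0; 0.4 -1.6 -0.4 0; 0.4 -1.5 -0.4 0; 0.2 -0.8 -0.2 0; -0.2 0.7 0.2 0
t 15.25 s_cmd -29.8 s_meas -30.3 mm a -0.274 q [-0.0351] err 0.75 m 3658 F [ 1.  -3.8  6.5] eef [ 0.5364 -0.1023  0.1917] w 0.249
d_side [265.64 236.41] 4555.999999999999 row-only q 0.2601 res at that [-0.04  0.  ]
g [267.75 217.42] 3817.399999999999 row-only q -0.002 res at that [0.42 0.  ]
k [267.87 214.85] 3657.7999999999997 row-only q -0.037 res at that [ 0.77 -0.  ]
```

View pics/k2.png

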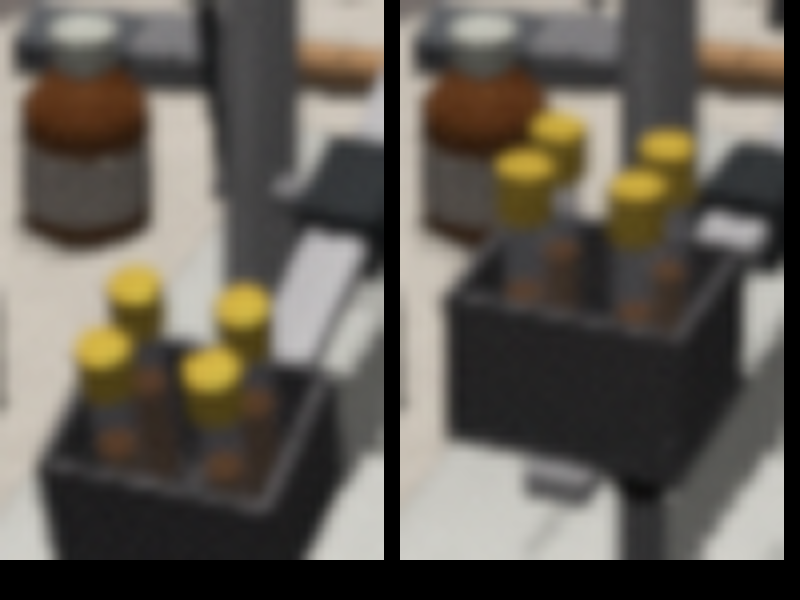

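Call:
{"method": "carry_out", "body": {
  "rows": "-0.9 3.3 0.9 0; -0.3 1.1 0.3 0; 0.1 -0.3 -0.1 0; 0.3 -1.2 -0.3 0"
}}

```text
t: 15.8
eef_pos: [0.5355, -0.0992, 0.1926]
tool_rot: [0.0, 0.991, 0.135, -0.0]
contact_force: [-0.3, -3.7, 7.9]
gripper_width: 0.249
grasp_force: 25.4
```

```bash
python3 ctl.py "-0.9 3.3 0.9 0; -0.3 1.1 0.3 0; 0.1 -0.3 -0.1 0; 0.3 -1.2 -0.3 0" 2;  python3 plan.py 13.5 0.01 8
```

```text
t 15.90 s_cmd -26.8 s_meas -27.1 mm a -0.246 q [-0.0245, -0.02] err 0.61 m 3735 F [-0.3 -3.7  7.9] eef [ 0.5355 -0.0992  0.1926] w 0.249
fit q -0.0154 v 0.0960 T0 0.0773 Kg 0.341 rms 0.0003 n 10
s_eq -30.2 s [-30.  -31.9 -32.6 -32.5 -31.7 -30.8 -30.1 -30. ] Q [-0.003  0.008  0.016  0.019  0.018  0.016  0.014  0.012  0.01   0.009] ve 0.000
0.9 -3.1 -0.9 0; 0.5 -1.8 -0.5 0; 0.2 -0.7 -0.2 0; -0.0 0.1 0.0 0; -0.2 0.7 0.2 0; -0.2 0.9 0.3 0; -0.2 0.7 0.2 0; -0.0 0.1 0.0 0
```

Call:
{"method": "carry_out", "body": {
  "rows": "0.9 -3.1 -0.9 0; 0.5 -1.8 -0.5 0; 0.2 -0.7 -0.2 0; 0 0 0 0; -0.2 0.7 0.2 0; -0.2 0.9 0.3 0"
}}

```text
t: 16.65
eef_pos: [0.5364, -0.1021, 0.1916]
tool_rot: [-0.0, 0.991, 0.136, -0.0]
contact_force: [-1.8, -2.2, 9.4]
gripper_width: 0.248
grasp_force: 25.6
```

```bash
python3 ctl.py "0.9 -3.1 -0.9 0; 0.5 -1.8 -0.5 0; 0.2 -0.7 -0.2 0; 0 0 0 0; -0.2 0.7 0.2 0; -0.2 0.9 0.3 0" 2;python3 - <<'E'
from h import *
c=read_camera("top");cv2.imwrite("pics/p_top.png",c["img"])
i=cv2.cvtColor(c["img"],cv2.COLOR_BGR2GRAY)
for r in range(170,178): print(r,i[r,300:322])
E
python3 plan.py 13.5 0.01 8
```

```text
t 16.75 s_cmd -31.0 s_meas -30.1 mm a -0.286 q [0.0112, 0.0111] err 0.49 m 3846 F [-1.8 -2.2  9.4] eef [ 0.5364 -0.1021  0.1916] w 0.248
170 [126 125 121 120 121 118 120 126 113  36   6  16  21  28  78 121 114 100
 102 114 117 115]
171 [123 122 120 122 124 120 120 127 116  57   5   9  17  23  69 119 119 115
 123 131 133 132]
172 [124 123 121 123 123 120 120 126 115  60   6   4  21  26  79 135 137 133
 131 132 132 124]
173 [124 124 121 121 121 111  94 112 107  40   2   9  15  21  55 108 135 124
 109 120 123 125]
174 [124 115  93 108 111 111 120 133 120  40   3  13  15  17  40  93 129 128
 126 130 134 134]
175 [110 114 117 129 132 131 132 135 118  41  36  54  38  17  30  88 137 137
 130 123 105  81]
176 [131 131 131 133 133 126 110 118 123 111 116 108  79  43  49  88 108  84
  63  56  53  44]
177 [132 126 111 115 119 122 128 132 136 133 123 118 105  58  44  49  56  44
  37  38  36  40]
fit q 0.0077 v -0.0319 T0 0.0773 Kg 0.343 rms 0.0006 n 12
s_eq -30.2 s [-29.5 -28.8 -28.7 -29.  -29.5 -30.1 -30.5 -30.3] Q [ 0.004  0.001 -0.     0.     0.003  0.005  0.007  0.009  0.01   0.011] ve -0.000
-0.4 1.4 0.4 0; -0.2 0.7 0.2 0; -0.0 0.1 0.0 0; 0.1 -0.3 -0.1 0; 0.1 -0.5 -0.2 0; 0.2 -0.6 -0.2 0; 0.1 -0.4 -0.1 0; -0.0 0.1 0.0 0
```

Call:
{"method": "carry_out", "body": {
  "rows": "-0.3 1 0.6 0; -0.1 0.5 0.4 0; 0 0.1 0 0; 0.1 -0.3 -0.1 0; 0.1 -0.4 -0.1 0; 0.1 -0.4 -0.1 0"
}}

```text
t: 17.55
eef_pos: [0.5362, -0.1017, 0.1918]
tool_rot: [-0.001, 0.991, 0.136, -0.0]
contact_force: [-1.6, 0.3, 6.1]
gripper_width: 0.246
grasp_force: 25.4
```

```bash
python3 ctl.py "-0.3 1 0.6 0; -0.1 0.5 0.4 0; 0 0.1 0 0; 0.1 -0.3 -0.1 0; 0.1 -0.4 -0.1 0; 0.1 -0.4 -0.1 0" 2;python3 plan.py 13.5 0.015 8;python3 plan.py 15 0.015 8
```

```text
t 17.65 s_cmd -30.5 s_meas -29.7 mm a -0.281 q [0.0408, 0.0434] err 0.53 m 3865 F [-1.6  0.3  6.1] eef [ 0.5362 -0.1017  0.1918] w 0.246
fit q 0.0461 v 0.0723 T0 0.0783 Kg 0.394 rms 0.0031 n 14
s_eq -31.0 s [-35.2 -37.2 -37.2 -35.8 -33.7 -31.5 -30.1 -30.5] Q [0.055 0.061 0.06  0.054 0.044 0.034 0.025 0.02  0.014 0.013] ve 0.001
1.3 -4.5 -1.5 0; 0.5 -1.9 -0.7 0; -0.0 0.0 0.0 0; -0.4 1.3 0.5 0; -0.6 2.1 0.7 0; -0.6 2.1 0.7 0; -0.4 1.4 0.4 0; 0.1 -0.4 -0.1 0
fit q 0.0473 v 0.0805 T0 0.0786 Kg 0.405 rms 0.0019 n 9
s_eq -31.2 s [-35.7 -38.  -38.  -36.5 -34.2 -31.8 -30.2 -30.6] Q [0.058 0.064 0.064 0.057 0.046 0.035 0.026 0.02  0.014 0.013] ve 0.001
1.4 -5.1 -1.7 0; 0.6 -2.2 -0.8 0; 0.0 -0.0 -0.0 0; -0.4 1.5 0.5 0; -0.6 2.2 0.8 0; -0.6 2.3 0.8 0; -0.4 1.5 0.5 0; 0.1 -0.4 -0.1 0
```

```bash
python3 - <<'E'
s=open("ctl.py").read()
s=s.replace('''    new=[]
''','''    A=np.array(L["a"]);L.setdefault("d",[])
    new=[];sm=lambda e:((e[1]-P[1])*CW-(e[0]-P[0])*SW)
''').replace('''t=get_obs()["t"];c=read''','''ob=get_obs();t=ob["t"];L["d"].append([t,sm(ob["eef_pos"])-np.interp(t-.05,A[:,0],A[:,1])]);c=read''')
s=s.replace('"eef",np','"d",[round(x[1]*1e3,2) for x in L["d"][-n:]],"eef",np')
open("ctl.py","w").write(s)
p=open("plan.py").read()
p=p.replace('''def lev(t)''','''Dd=np.array(L["d"]);off=lambda t:np.interp(t,Dd[:,0],Dd[:,1])
def lev(t)''').replace("A[:,1]))\n","A[:,1])+off(t+.05))\n",1).replace("lever(np.interp(t-lag,tt,ss))","lever(np.interp(t-lag,tt,ss)+off(t))").replace("lag=.06","lag=.05")
p=p.replace("se=.11*np.sin(ae)","se=.11*np.sin(ae)-Dd[-1,1]")
open("plan.py","w").write(p)
import json,numpy as np
L=json.load(open("log.json"));A=np.array(L["a"])
L["d"]=[[t,m/1e3-np.interp(t-.05,A[:,0],A[:,1])] for t,m in((12.12,-35.6),(12.48,-40),(13.08,-33.7),(13.68,-34.3),(14.28,-31.8),(14.42,-31.7),(15.1,-30.3),(15.2,-30.3),(15.8,-27.1),(16.65,-30.1),(17.55,-29.7))]
print([round(x[1]*1e3,2) for x in L["d"]]);json.dump(L,open("log.json","w"))
E
python3 plan.py 13.5 0.015 8;python3 plan.py 15 0.015 8
```

```text
[np.float64(-0.28), np.float64(-0.62), np.float64(-0.08), np.float64(0.21), np.float64(-1.0), np.float64(-0.94), np.float64(-0.81), np.float64(-0.48), np.float64(-0.79), np.float64(1.25), np.float64(0.61)]
fit q 0.0509 v 0.0752 T0 0.0782 Kg 0.326 rms 0.0048 n 14
s_eq -31.2 s [-34.7 -36.5 -36.4 -35.  -33.  -31.  -29.9 -30.7] Q [0.06  0.064 0.062 0.055 0.044 0.033 0.025 0.019 0.014 0.013] ve 0.001
1.1 -4.0 -1.3 0; 0.5 -1.7 -0.6 0; -0.0 0.1 0.0 0; -0.4 1.3 0.5 0; -0.5 2.0 0.7 0; -0.5 1.9 0.6 0; -0.3 1.1 0.3 0; 0.2 -0.8 -0.2 0
fit q 0.0470 v 0.0652 T0 0.0776 Kg 0.332 rms 0.0005 n 9
s_eq -31.0 s [-34.2 -35.7 -35.6 -34.4 -32.6 -30.9 -29.9 -30.5] Q [0.055 0.059 0.057 0.05  0.04  0.031 0.024 0.019 0.014 0.013] ve 0.001
1.0 -3.5 -1.1 0; 0.4 -1.5 -0.5 0; -0.0 0.1 0.0 0; -0.3 1.2 0.4 0; -0.5 1.7 0.6 0; -0.5 1.7 0.5 0; -0.3 1.0 0.3 0; 0.2 -0.7 -0.2 0
```

Call:
{"method": "carry_out", "body": {
  "rows": "1.1 -4 -1.3 0; 0.4 -1.5 -0.5 0; 0 0 0 0; -0.3 1.2 0.4 0"
}}

```text
t: 18.15
eef_pos: [0.5373, -0.1056, 0.1902]
tool_rot: [-0.001, 0.991, 0.136, -0.001]
contact_force: [0.2, -0.6, 5.6]
gripper_width: 0.245
grasp_force: 25.5
```

```bash
python3 ctl.py "1.1 -4 -1.3 0; 0.4 -1.5 -0.5 0; 0 0 0 0; -0.3 1.2 0.4 0" 2;python3 plan.py 15 0.015 8
```

```text
t 18.25 s_cmd -34.9 s_meas -33.8 mm a -0.323 q [0.0493, 0.0456] err 0.38 m 3935 F [ 0.2 -0.6  5.6] d [np.float64(1.65), np.float64(1.28)] eef [ 0.5373 -0.1056  0.1902] w 0.245
fit q 0.0422 v -0.0780 T0 0.0776 Kg 0.326 rms 0.0004 n 11
s_eq -31.6 s [-32.3 -30.8 -30.1 -30.  -30.4 -31.  -31.6 -31.8] Q [0.032 0.022 0.015 0.011 0.01  0.011 0.013 0.014 0.015 0.016] ve -0.000
-0.7 2.5 0.8 0; -0.4 1.5 0.5 0; -0.2 0.7 0.2 0; -0.0 0.1 0.0 0; 0.1 -0.4 -0.1 0; 0.2 -0.6 -0.2 0; 0.2 -0.5 -0.2 0; 0.0 -0.2 -0.1 0
```

Call:
{"method": "carry_out", "body": {
  "rows": "-0.7 2.5 0.8 0; -0.4 1.5 0.5 0; -0.2 0.7 0.2 0; 0 0.1 0 0; 0.1 -0.4 -0.1 0"
}}

```text
t: 18.88
eef_pos: [0.5364, -0.1023, 0.1915]
tool_rot: [-0.0, 0.991, 0.136, -0.0]
contact_force: [1.6, -2.8, -1.6]
gripper_width: 0.243
grasp_force: 24.9
```

```bash
python3 ctl.py "-0.7 2.5 0.8 0; -0.4 1.5 0.5 0; -0.2 0.7 0.2 0; 0 0.1 0 0; 0.1 -0.4 -0.1 0" 2;python3 plan.py 15.7 0.015 8
```

```text
t 18.98 s_cmd -30.4 s_meas -30.3 mm a -0.280 q [0.0269, 0.0271] err 0.47 m 3879 F [ 1.6 -2.8 -1.6] d [np.float64(-0.1), np.float64(0.02)] eef [ 0.5364 -0.1023  0.1915] w 0.243
fit q 0.0254 v -0.0021 T0 0.0769 Kg 0.371 rms 0.0028 n 10
s_eq -30.4 s [-31.  -31.3 -31.3 -31.  -30.7 -30.3 -30.2 -30.3] Q [0.025 0.025 0.024 0.022 0.02  0.018 0.017 0.016 0.015 0.015] ve 0.000
0.2 -0.6 -0.2 0; 0.1 -0.2 -0.1 0; -0.0 0.0 0.0 0; -0.1 0.2 0.1 0; -0.1 0.3 0.1 0; -0.1 0.3 0.1 0; -0.1 0.2 0.1 0; 0.0 -0.1 -0.0 0
```

Call:
{"method": "carry_out", "body": {
  "rows": "0.2 -0.6 -0.2 0; 0.1 -0.2 -0.1 0; 0 0 0 0; -0.1 0.2 0.1 0; -0.1 0.3 0.1 0"
}}

```text
t: 19.6
eef_pos: [0.5366, -0.1026, 0.1915]
tool_rot: [-0.0, 0.991, 0.136, -0.0]
contact_force: [1.5, -0.3, -3.3]
gripper_width: 0.247
grasp_force: 24.7
```

```bash
python3 ctl.py "0.2 -0.6 -0.2 0; 0.1 -0.2 -0.1 0; 0 0 0 0; -0.1 0.2 0.1 0; -0.1 0.3 0.1 0" 2;python3 plan.py 15.7 0.015 8;python3 plan.py 17 0.015 8
```

```text
t 19.70 s_cmd -30.7 s_meas -30.7 mm a -0.283 q [0.0299, 0.0297] err 0.35 m 3864 F [ 1.5 -0.3 -3.3] d [np.float64(0.15), np.float64(0.06)] eef [ 0.5366 -0.1026  0.1915] w 0.247
fit q 0.0290 v 0.0015 T0 0.0769 Kg 0.375 rms 0.0027 n 12
s_eq -30.4 s [-31.5 -31.8 -31.7 -31.4 -30.9 -30.4 -30.1 -30.3] Q [0.029 0.029 0.027 0.025 0.022 0.019 0.017 0.016 0.015 0.014] ve 0.000
0.2 -0.8 -0.2 0; 0.1 -0.3 -0.1 0; -0.0 0.1 0.0 0; -0.1 0.3 0.1 0; -0.1 0.5 0.1 0; -0.1 0.4 0.1 0; -0.1 0.3 0.1 0; 0.0 -0.1 -0.0 0
fit q 0.0312 v 0.0126 T0 0.0778 Kg 0.364 rms 0.0015 n 8
s_eq -30.7 s [-32.1 -32.7 -32.6 -32.1 -31.4 -30.7 -30.3 -30.5] Q [0.033 0.033 0.032 0.029 0.025 0.021 0.018 0.017 0.015 0.014] ve 0.000
0.4 -1.4 -0.4 0; 0.2 -0.6 -0.2 0; -0.0 0.1 0.0 0; -0.1 0.5 0.1 0; -0.2 0.7 0.2 0; -0.2 0.7 0.2 0; -0.1 0.4 0.1 0; 0.1 -0.2 -0.1 0
```

Call:
{"method": "carry_out", "body": {
  "rows": "0.3 -1.1 -0.3 0; 0.1 -0.4 -0.1 0; 0 0.1 0 0; -0.1 0.4 0.1 0; -0.1 0.5 0.1 0; -0.1 0.4 0.1 0"
}}

```text
t: 20.45
eef_pos: [0.5366, -0.1029, 0.1914]
tool_rot: [0.0, 0.991, 0.136, -0.0]
contact_force: [-1.9, -0.7, -4.9]
gripper_width: 0.247
grasp_force: 24.6
```

```bash
python3 ctl.py "0.3 -1.1 -0.3 0; 0.1 -0.4 -0.1 0; 0 0.1 0 0; -0.1 0.4 0.1 0; -0.1 0.5 0.1 0; -0.1 0.4 0.1 0" 2;python3 plan.py 17 0.015 8; python3 plan.py 18.5 0.015 8
```

```text
t 20.55 s_cmd -30.8 s_meas -31.0 mm a -0.284 q [0.0269, 0.0269] err 0.47 m 3882 F [-1.9 -0.7 -4.9] d [np.float64(-0.01), np.float64(-0.11)] eef [ 0.5366 -0.1029  0.1914] w 0.247
fit q 0.0260 v -0.0113 T0 0.0778 Kg 0.364 rms 0.0014 n 10
s_eq -30.5 s [-31.1 -31.2 -31.1 -30.9 -30.7 -30.5 -30.4 -30.5] Q [0.025 0.023 0.022 0.02  0.018 0.017 0.016 0.015 0.015 0.015] ve 0.000
0.1 -0.3 -0.1 0; 0.0 -0.1 -0.0 0; -0.0 0.1 0.0 0; -0.0 0.2 0.1 0; -0.1 0.2 0.1 0; -0.1 0.2 0.1 0; -0.0 0.1 0.0 0; 0.0 -0.1 -0.0 0
fit q 0.0261 v -0.0090 T0 0.0787 Kg 0.340 rms 0.0003 n 6
s_eq -30.7 s [-31.2 -31.4 -31.3 -31.1 -30.9 -30.6 -30.5 -30.7] Q [0.025 0.024 0.023 0.021 0.019 0.017 0.016 0.016 0.015 0.015] ve 0.000
0.1 -0.4 -0.1 0; 0.0 -0.1 -0.0 0; -0.0 0.1 0.0 0; -0.1 0.2 0.1 0; -0.1 0.2 0.1 0; -0.1 0.2 0.1 0; -0.0 0.1 0.0 0; 0.0 -0.1 -0.0 0
```

Call:
{"method": "carry_out", "body": {
  "rows": "0.1 -0.4 -0.1 0; 0 0 0 0; 0 0 0 0; 0 0.2 0.1 0; -0.1 0.2 0.1 0; -0.1 0.2 0.1 0"
}}

```text
t: 21.3
eef_pos: [0.5366, -0.1026, 0.1916]
tool_rot: [0.0, 0.991, 0.136, -0.0]
contact_force: [-1.6, 0.1, -7.1]
gripper_width: 0.25
grasp_force: 24.7
```

```bash
python3 ctl.py "0.1 -0.4 -0.1 0; 0 0 0 0; 0 0 0 0; 0 0.2 0.1 0; -0.1 0.2 0.1 0; -0.1 0.2 0.1 0" 2; python3 plan.py 18.5 0.015 8
```

```text
t 21.40 s_cmd -30.6 s_meas -30.7 mm a -0.282 q [0.0268, 0.027] err 0.48 m 3903 F [-1.6  0.1 -7.1] d [np.float64(0.03), np.float64(-0.0)] eef [ 0.5366 -0.1026  0.1916] w 0.25
fit q 0.0272 v 0.0104 T0 0.0790 Kg 0.338 rms 0.0008 n 8
s_eq -30.9 s [-31.8 -32.4 -32.4 -32.  -31.5 -30.9 -30.6 -30.8] Q [0.029 0.029 0.028 0.026 0.023 0.02  0.018 0.016 0.015 0.014] ve 0.000
0.3 -1.2 -0.4 0; 0.1 -0.5 -0.2 0; 0.0 -0.0 -0.0 0; -0.1 0.3 0.1 0; -0.1 0.5 0.2 0; -0.1 0.5 0.2 0; -0.1 0.3 0.1 0; 0.1 -0.2 -0.1 0
```

Call:
{"method": "carry_out", "body": {
  "rows": "0.3 -1.1 -0.5 0; 0.1 -0.4 -0.3 0; 0 0 0 0; -0.1 0.3 0 0; -0.1 0.5 0.1 0; -0.1 0.4 0.1 0"
}}

```text
t: 22.15
eef_pos: [0.5368, -0.1032, 0.1913]
tool_rot: [0.0, 0.991, 0.136, -0.0]
contact_force: [-3.9, -1.9, -2.7]
gripper_width: 0.243
grasp_force: 25.2
```

```bash
python3 ctl.py "0.3 -1.1 -0.5 0; 0.1 -0.4 -0.3 0; 0 0 0 0; -0.1 0.3 0 0; -0.1 0.5 0.1 0; -0.1 0.4 0.1 0" 2; python3 - <<'E'
from h import *
c=read_camera("top")
i=cv2.cvtColor(c["img"],cv2.COLOR_BGR2GRAY)
for r in range(170,178): print(r,i[r,300:320])
E
python3 plan.py 19 0.015 8
```

```text
t 22.25 s_cmd -30.9 s_meas -31.3 mm a -0.285 q [0.0202, 0.0202] err 0.39 m 3893 F [-3.9 -1.9 -2.7] d [np.float64(-0.25), np.float64(-0.37)] eef [ 0.5368 -0.1032  0.1913] w 0.243
170 [125 127 121 121 120 118 120 126 115  36   1  10  21  28  77 121 114  99
 101 114]
171 [123 122 120 122 124 120 121 127 114  40   0   9  19  25  71 116 119 115
 124 132]
172 [125 124 121 122 123 119 119 127 114  41   1   7  20  25  78 134 136 133
 132 134]
173 [125 124 121 122 124 111  93 113 103  29   3   5  13  21  53 107 135 124
 108 119]
174 [126 116  93 108 111 111 118 126  93  17   4  13  17  18  39  92 129 127
 126 132]
175 [110 114 117 128 132 133 133 128  90  33  38  52  37  17  31  88 138 136
 132 122]
176 [131 132 132 132 134 126 111 109  98 109 115 110  77  42  50  88 108  82
  64  57]
177 [133 125 110 113 120 123 129 133 136 133 123 117 105  59  43  48  54  45
  39  36]
fit q 0.0179 v -0.0201 T0 0.0790 Kg 0.341 rms 0.0006 n 8
s_eq -30.6 s [-30.4 -30.1 -30.1 -30.1 -30.3 -30.5 -30.6 -30.6] Q [0.015 0.014 0.013 0.013 0.013 0.014 0.014 0.015 0.015 0.015] ve -0.000
-0.1 0.5 0.2 0; -0.1 0.3 0.1 0; -0.0 0.1 0.0 0; 0.0 -0.1 -0.0 0; 0.0 -0.2 -0.0 0; 0.1 -0.2 -0.1 0; 0.0 -0.1 -0.0 0; -0.0 0.0 0.0 0
```

Call:
{"method": "carry_out", "body": {
  "rows": "-0.1 0.5 0.2 0; -0.1 0.3 0.1 0; 0 0 0 0; 0 -0.1 0 0; 0 -0.2 0 0; 0.1 -0.2 -0.1 0"
}}

```text
t: 23.05
eef_pos: [0.5367, -0.1027, 0.1914]
tool_rot: [0.0, 0.991, 0.136, -0.0]
contact_force: [-4.8, -2.6, -1.2]
gripper_width: 0.244
grasp_force: 25.2
```

```bash
python3 ctl.py "-0.1 0.5 0.2 0; -0.1 0.3 0.1 0; 0 0 0 0; 0 -0.1 0 0; 0 -0.2 0 0; 0.1 -0.2 -0.1 0" 2; python3 plan.py 19.5 0.015 8
```

```text
t 23.15 s_cmd -30.6 s_meas -30.8 mm a -0.282 q [0.0186, 0.0187] err 0.55 m 3866 F [-4.8 -2.6 -1.2] d [np.float64(-0.32), np.float64(-0.23)] eef [ 0.5367 -0.1027  0.1914] w 0.244
fit q 0.0192 v 0.0120 T0 0.0793 Kg 0.333 rms 0.0007 n 10
s_eq -30.8 s [-31.2 -31.5 -31.6 -31.4 -31.1 -30.8 -30.6 -30.7] Q [0.021 0.022 0.021 0.02  0.019 0.018 0.016 0.016 0.015 0.015] ve 0.000
0.2 -0.6 -0.2 0; 0.1 -0.3 -0.1 0; 0.0 -0.0 -0.0 0; -0.0 0.2 0.1 0; -0.1 0.3 0.1 0; -0.1 0.3 0.1 0; -0.0 0.2 0.1 0; 0.0 -0.1 -0.0 0
```

Call:
{"method": "carry_out", "body": {
  "rows": "0.2 -0.6 -0.2 0; 0.1 -0.2 -0.1 0; 0 0 0 0; 0 0.2 0.1 0; -0.1 0.3 0.1 0; -0.1 0.2 0.1 0; 0 0.1 0 0"
}}

```text
t: 24.02
eef_pos: [0.5367, -0.1028, 0.1914]
tool_rot: [0.0, 0.991, 0.136, -0.0]
contact_force: [-5.1, -3.5, -0.8]
gripper_width: 0.252
grasp_force: 25.2
```

```bash
python3 ctl.py "0.2 -0.6 -0.2 0; 0.1 -0.2 -0.1 0; 0 0 0 0; 0 0.2 0.1 0; -0.1 0.3 0.1 0; -0.1 0.2 0.1 0; 0 0.1 0 0" 2; python3 plan.py 20.3 0.015 8
```

```text
t 24.12 s_cmd -30.6 s_meas -30.9 mm a -0.282 q [0.0167, 0.0167] err 0.53 m 3854 F [-5.1 -3.5 -0.8] d [np.float64(-0.2), np.float64(-0.25)] eef [ 0.5367 -0.1028  0.1914] w 0.252
fit q 0.0166 v -0.0024 T0 0.0792 Kg 0.336 rms 0.0008 n 10
s_eq -30.7 s [-30.8 -30.8 -30.8 -30.8 -30.8 -30.7 -30.7 -30.7] Q [0.016 0.016 0.016 0.016 0.016 0.015 0.015 0.015 0.015 0.015] ve 0.000
0.0 -0.1 -0.0 0; 0.0 -0.1 -0.0 0; 0.0 -0.0 -0.0 0; -0.0 0.0 0.0 0; -0.0 0.0 0.0 0; -0.0 0.0 0.0 0; -0.0 0.0 0.0 0; 0.0 -0.0 -0.0 0
```

Call:
{"method": "carry_out", "body": {
  "rows": "0 -0.2 0 0; 0 0 0 0; 0 0 0 0; 0 0 0 0; 0 0 0 0; 0 0.1 0 0; 0 0 0 0; 0 0 0 0"
}}

```text
t: 25.12
eef_pos: [0.5367, -0.1028, 0.1914]
tool_rot: [0.0, 0.991, 0.136, -0.0]
contact_force: [-4.2, -2.5, -1.6]
gripper_width: 0.247
grasp_force: 25.2
```

```bash
python3 ctl.py "0 -0.2 0 0; 0 0 0 0; 0 0 0 0; 0 0 0 0; 0 0 0 0; 0 0.1 0 0; 0 0 0 0; 0 0 0 0" 2; python3 plan.py 20.3 0.015 8
```

```text
t 25.23 s_cmd -30.7 s_meas -30.9 mm a -0.283 q [0.0168, 0.0167] err 0.52 m 3852 F [-4.2 -2.5 -1.6] d [np.float64(-0.17), np.float64(-0.19)] eef [ 0.5367 -0.1028  0.1914] w 0.247
fit q 0.0170 v 0.0037 T0 0.0792 Kg 0.335 rms 0.0007 n 12
s_eq -30.8 s [-31.  -31.1 -31.1 -31.  -30.9 -30.8 -30.7 -30.8] Q [0.017 0.018 0.018 0.017 0.017 0.016 0.016 0.015 0.015 0.015] ve 0.000
0.1 -0.3 -0.1 0; 0.0 -0.1 -0.0 0; 0.0 -0.0 -0.0 0; -0.0 0.1 0.0 0; -0.0 0.1 0.0 0; -0.0 0.1 0.0 0; -0.0 0.1 0.0 0; 0.0 -0.0 -0.0 0
```

Call:
{"method": "carry_out", "body": {
  "rows": "0.1 -0.2 -0.1 0; 0 0 0 0; 0 0 0 0; 0 0 0 0; 0 0.1 0 0; 0 0 0 0; 0 0 0 0; 0 0 0 0; 0 0 0 0; 0 0 0 0"
}}

```text
t: 26.48
eef_pos: [0.5368, -0.103, 0.1914]
tool_rot: [0.0, 0.991, 0.136, -0.0]
contact_force: [-6.0, -2.7, -0.8]
gripper_width: 0.246
grasp_force: 25.3
```

```bash
python3 ctl.py "0.1 -0.2 -0.1 0; 0 0 0 0; 0 0 0 0; 0 0 0 0; 0 0.1 0 0; 0 0 0 0; 0 0 0 0; 0 0 0 0; 0 0 0 0; 0 0 0 0" 2; python3 plan.py 20.3 0.015 8
```

```text
t 26.57 s_cmd -30.8 s_meas -31.1 mm a -0.284 q [0.0168, 0.0168] err 0.54 m 3854 F [-6.  -2.7 -0.8] d [np.float64(-0.22), np.float64(-0.24)] eef [ 0.5368 -0.103   0.1914] w 0.246
fit q 0.0168 v -0.0012 T0 0.0791 Kg 0.336 rms 0.0007 n 14
s_eq -30.8 s [-30.9 -30.9 -30.8 -30.8 -30.8 -30.7 -30.7 -30.8] Q [0.017 0.016 0.016 0.016 0.016 0.015 0.015 0.015 0.015 0.015] ve 0.000
0.0 -0.0 -0.0 0; -0.0 0.0 0.0 0; -0.0 0.0 0.0 0; -0.0 0.0 0.0 0; -0.0 0.0 0.0 0; -0.0 0.0 0.0 0; -0.0 0.0 0.0 0; 0.0 -0.0 -0.0 0
```

Call:
{"method": "carry_out", "body": {
  "rows": "0 0 0 0; 0 0 0 0; 0 0 0 0; 0 0 0 0; 0 0 0 0; 0 0 0 0; 0 0 0 0; 0 0 0 0"
}}

```text
t: 27.58
eef_pos: [0.5368, -0.103, 0.1914]
tool_rot: [0.0, 0.991, 0.136, -0.0]
contact_force: [-4.9, -2.2, -1.5]
gripper_width: 0.246
grasp_force: 25.3
```

```bash
python3 ctl.py "0 0 0 0; 0 0 0 0; 0 0 0 0; 0 0 0 0; 0 0 0 0; 0 0 0 0; 0 0 0 0; 0 0 0 0" 2; python3 plan.py 20.3 0.17 10
```

```text
t 27.68 s_cmd -30.8 s_meas -31.1 mm a -0.284 q [0.0168, 0.0169] err 0.51 m 3860 F [-4.9 -2.2 -1.5] d [np.float64(-0.23), np.float64(-0.2)] eef [ 0.5368 -0.103   0.1914] w 0.246
fit q 0.0165 v -0.0013 T0 0.0792 Kg 0.334 rms 0.0007 n 16
s_eq -33.8 s [-26.3 -24.4 -24.4 -25.9 -28.3 -31.2 -34.  -36.  -36.5 -34.4] Q [0.017 0.023 0.036 0.056 0.08  0.106 0.129 0.147 0.159 0.165 0.171 0.173] ve -0.001
-1.2 4.3 1.2 0; -0.5 1.9 0.5 0; 0.0 -0.0 -0.0 0; 0.4 -1.4 -0.3 0; 0.6 -2.3 -0.6 0; 0.8 -2.8 -0.8 0; 0.7 -2.6 -0.9 0; 0.5 -1.9 -0.7 0; 0.1 -0.5 -0.2 0; -0.5 2.0 0.7 0
```

Call:
{"method": "carry_out", "body": {
  "rows": "-1.2 4.2 1.1 0; -0.5 1.8 0.5 0; 0 0 0 0; 0.4 -1.4 -0.4 0; 0.6 -2.3 -0.7 0; 0.8 -2.8 -0.8 0"
}}

```text
t: 28.42
eef_pos: [0.5367, -0.1023, 0.1918]
tool_rot: [-0.001, 0.991, 0.136, -0.0]
contact_force: [-9.0, 0.1, 7.8]
gripper_width: 0.25
grasp_force: 25.8
```

```bash
python3 ctl.py "-1.2 4.2 1.1 0; -0.5 1.8 0.5 0; 0 0 0 0; 0.4 -1.4 -0.4 0; 0.6 -2.3 -0.7 0; 0.8 -2.8 -0.8 0" 2; python3 plan.py 23 0.24 10
```

```text
t 28.52 s_cmd -31.4 s_meas -30.4 mm a -0.289 q [0.092, 0.1002] err 0.72 m 4057 F [-9.   0.1  7.8] d [np.float64(-0.23), np.float64(0.63)] eef [ 0.5367 -0.1023  0.1918] w 0.25
fit q 0.1109 v 0.1678 T0 0.0793 Kg 0.325 rms 0.0019 n 12
s_eq -35.1 s [-31.4 -31.9 -32.7 -33.7 -34.6 -35.5 -36.1 -36.4 -36.2 -35.3] Q [0.131 0.151 0.17  0.188 0.203 0.217 0.227 0.233 0.237 0.239 0.24  0.241] ve -0.000
0.0 -0.1 -0.0 0; 0.1 -0.5 -0.2 0; 0.2 -0.8 -0.2 0; 0.2 -0.9 -0.3 0; 0.3 -0.9 -0.3 0; 0.2 -0.8 -0.3 0; 0.2 -0.6 -0.2 0; 0.1 -0.3 -0.1 0; -0.1 0.2 0.1 0; -0.2 0.9 0.3 0
```

Call:
{"method": "carry_out", "body": {
  "rows": "0 -0.2 0 0; 0.1 -0.6 -0.2 0; 0.2 -0.8 -0.2 0; 0.2 -0.9 -0.3 0"
}}

```text
t: 29.02
eef_pos: [0.5372, -0.1043, 0.1911]
tool_rot: [-0.001, 0.991, 0.136, -0.0]
contact_force: [-9.1, 2.4, 7.3]
gripper_width: 0.248
grasp_force: 25.9
```

```bash
python3 ctl.py "0 -0.2 0 0; 0.1 -0.6 -0.2 0; 0.2 -0.8 -0.2 0; 0.2 -0.9 -0.3 0" 2; python3 plan.py 25 0.25 8
```

```text
t 29.12 s_cmd -33.9 s_meas -32.4 mm a -0.313 q [0.1813, 0.1883] err 0.22 m 4386 F [-9.1  2.4  7.3] d [np.float64(1.12), np.float64(1.37)] eef [ 0.5372 -0.1043  0.1911] w 0.248
fit q 0.1937 v 0.1128 T0 0.0793 Kg 0.319 rms 0.0017 n 10
s_eq -35.4 s [-34.4 -35.  -35.5 -35.9 -36.2 -36.2 -36.  -35.5] Q [0.207 0.219 0.229 0.237 0.243 0.247 0.249 0.249 0.25  0.25 ] ve -0.000
0.1 -0.5 -0.2 0; 0.1 -0.5 -0.2 0; 0.1 -0.5 -0.2 0; 0.1 -0.4 -0.1 0; 0.1 -0.3 -0.1 0; 0.0 -0.1 -0.0 0; -0.1 0.2 0.1 0; -0.1 0.5 0.2 0
```

Call:
{"method": "carry_out", "body": {
  "rows": "0.3 -1 -0.3 0; 0.2 -0.6 -0.2 0; 0.1 -0.5 -0.2 0; 0.1 -0.3 -0.1 0; 0 0 0 0"
}}

```text
t: 29.75
eef_pos: [0.5378, -0.1065, 0.1901]
tool_rot: [-0.001, 0.991, 0.136, -0.0]
contact_force: [-7.7, 1.3, 4.9]
gripper_width: 0.244
grasp_force: 25.8
```

```bash
python3 ctl.py "0.3 -1 -0.3 0; 0.2 -0.6 -0.2 0; 0.1 -0.5 -0.2 0; 0.1 -0.3 -0.1 0; 0 0 0 0" 2; python3 plan.py 27.5 0.26 8
```

```text
t 29.85 s_cmd -36.4 s_meas -34.8 mm a -0.337 q [0.2592, 0.2602] err 0.04 m 4529 F [-7.7  1.3  4.9] d [np.float64(1.61), np.float64(1.64)] eef [ 0.5378 -0.1065  0.1901] w 0.244
fit q 0.2647 v 0.0660 T0 0.0779 Kg 0.335 rms 0.0006 n 8
s_eq -36.9 s [-38.4 -39.3 -39.4 -38.8 -37.9 -36.9 -36.4 -36.7] Q [0.272 0.277 0.278 0.276 0.272 0.268 0.264 0.262 0.26  0.259] ve 0.000
0.5 -2.0 -0.7 0; 0.2 -0.9 -0.3 0; 0.0 -0.0 -0.0 0; -0.2 0.6 0.2 0; -0.2 0.9 0.3 0; -0.2 0.9 0.3 0; -0.1 0.5 0.2 0; 0.1 -0.3 -0.1 0
```

Call:
{"method": "carry_out", "body": {
  "rows": "-1.8 6.4 2.1 0; -1.8 6.4 1.5 0; -1.8 6.4 1.1 0; -1.8 6.4 0.7 0; -1.8 6.4 0.3 0; -1.8 6.4 -0.2 0; -1.8 6.4 -0.5 0; -1.8 6.4 -1 0; -1.8 6.4 -1.5 0; -1.8 6.4 -1.9 0"
}}

```text
t: 31.1
eef_pos: [0.5214, -0.0438, 0.1907]
tool_rot: [0.0, 0.991, 0.136, 0.001]
contact_force: [-0.2, -3.0, 7.0]
gripper_width: 0.248
grasp_force: 28.8
```

```bash
python3 ctl.py "-1.8 6.4 2.1 0; -1.8 6.4 1.5 0; -1.8 6.4 1.1 0; -1.8 6.4 0.7 0; -1.8 6.4 0.3 0; -1.8 6.4 -0.2 0; -1.8 6.4 -0.5 0; -1.8 6.4 -1 0; -1.8 6.4 -1.5 0; -1.8 6.4 -1.9 0" 2
```

```text
t 31.20 s_cmd 30.1 s_meas 30.1 mm a 0.277 q [0.26, 0.2599] err 0.03 m 4542 F [-0.2 -3.   7. ] d [np.float64(2.68), np.float64(0.96)] eef [ 0.5214 -0.0438  0.1907] w 0.248
```

Back at slack; open and rise straight up.

Call:
{"method": "carry_out", "body": {
  "rows": "0 0 0 0; 0 0 0 0; 0 0 0 0; 0 0 0 0; 0 0 0 0; 0 0 0 0; 0 0 0 0; 0 0 0 0",
  "claw": 85
}}

```text
t: 32.2
eef_pos: [0.5203, -0.0441, 0.1902]
tool_rot: [0.0, 0.991, 0.136, 0.0]
contact_force: [-0.3, -0.6, 0.7]
gripper_width: 0.997
grasp_force: 0.0
```

```bash
python3 ctl.py "" 1 pics/z0.png; python3 - <<'E'
from h import *
c=read_camera("wrist");cv2.imwrite("pics/z.png",c["img"])
E
```

```text
t 32.25 s_cmd 30.1 s_meas 30.1 mm a 0.277 q [0.2601] err 0.03 m 4565 F [-0.3 -0.6  0.7] d [np.float64(-0.03)] eef [ 0.5203 -0.0441  0.1902] w 0.997
```

View pics/z.png

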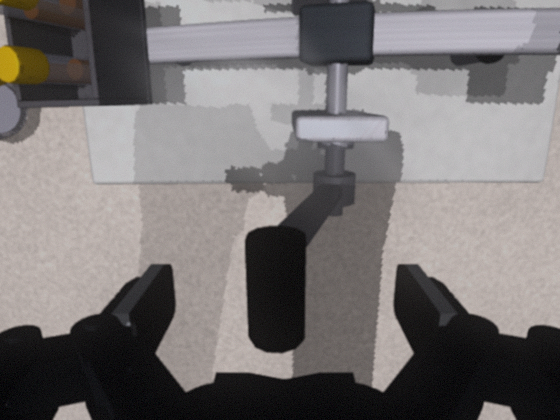

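The fingers stand clear on both sides of the bar (bar columns 246–305, finger inner edges at 174 and 396), and the beam is on its left rest. Next I rise straight up.

Call:
{"method": "carry_out", "body": {
  "rows": "0 0 10 0; 0 0 20 0; 0 0 25 0; 0 0 25 0; 0 0 25 0; 0 0 20 0; 0 0 10 0; 0 0 0 0; 0 0 0 0; 0 0 0 0"
}}

```text
t: 33.55
eef_pos: [0.5198, -0.0442, 0.3243]
tool_rot: [-0.0, 0.991, 0.136, -0.001]
contact_force: [-0.8, 0.1, 0.4]
gripper_width: 0.994
grasp_force: 0.0
```

```bash
python3 ctl.py "" 2; python3 - <<'E'
from station import *
print(hand_in())
E
```

```text
t 33.65 s_cmd 30.1 s_meas 30.1 mm a 0.277 q [0.2596, 0.2598] err 0.01 m 4483 F [-0.8  0.1  0.4] d [np.float64(0.06), np.float64(0.02)] eef [ 0.5198 -0.0442  0.3243] w 0.994
the job is handed in; nothing more can be done
None
```

The job is handed in at t ≈ 34 s, with no verdict returned: by my measurements the pointer stayed on the tab for more than 9 s, the beam was let down slowly onto its left rest, and the lever was released with the arm clear.

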